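Close up the tea bench: tins in the caddy, scoops on snap hooks

ROBOT

A 6-joint arm with a two-finger parallel gripper is mounted at the origin on the work surface. World frame = base frame: x ahead of the robot, y to its left, z up, the work surface at z = 0. Lengths are in m, angles in rad, forces in N, time in s.
With the tool pointing down it reaches from about 0.35 to 0.925 m from the base axis. Payload 6.4 kg.
Tool frame: the origin (TCP) lies on the centre line of the jaws, within the pads' length; the fingertips stand 22 mm ahead of it and the grasp point (between the pads) lies 3 mm ahead of it; z points along the fingers, y is the line along which they close (so a half turn about z gives the same grasp; the last joint's range is limited). The gripper opens to 94 mm and grips with 3 to 60 N. Pads are 16 mm wide; open, the fingers measure 119 mm over their backs; the gripper's body (75 mm by 177 mm) begins 78 mm behind the grasp point.
Start: joints at [1.075, 0.245, 1.558, -0, 1.339, -0.174], TCP at [0.206, 0.617, 0.198] pointing down, gripper open.
Joint ranges: [-3.13, 3.13], [-1.02, 2.26], [0.13, 2.54], [-0.95, 4.09], [0.21, 2.88], [-2.74, 2.74]. Speed limits (rad/s): [2.57, 2.57, 3.14, 3.14, 3.14, 3.14].

INTERFACE

Orientations are given as a unit quaternion [x, y, z, w].
In Python, from cell import r gives the robot as it stands.
- The arm moves only by the shell command python3 -m handwheel 'ROWS'. ROWS is JSON, a list of rows, each an object of numbers: "tx", "ty", "tz": the shift along the world's x, y, z in cm; "twist": the turn about the world's z in degrees; "jaw": the finger opening in cm, from 0 to 9.4. A call has 1 to 8 rows; each row shifts and turns the commanded pose from where the row before left it; what a row does not reach is not made up. A row lasts 1/8 s, in which the tool goes at most 62.5 mm and 10.7 degrees, less where a joint would pass 70% of its speed; a pose out of reach is approached as far as the arm can. A call is refused whole if a number of a shift passes 6.25 or a number of a turn 10.7, either way. A call with a gripper value outside its range is refused whole. The fingers move at their own pace and stop on an object; the grip force is fixed at half the most. Time passes only in rows, so rows that do not move let the fingers close. It gives the time, the measured TCP pose, the force, the opening and the grip force at its end, in the units of the state.
- r.get_state(): the state, without advancing time (a new reading comes with each control period).
- r.grab_frame(name): name is "scene" or "top"; returns a dict with "pixels" (480x640x3 uint8, red, green, blue), "intrinsics" (3x3 intrinsics, pixels), "cam_to_world" (4x4, takes a point from camera to world coordinates). Camera axes: x right, y down, z forward; pixel columns grow to the right and rows downward; lengths in m; the calibration is good to about 2 mm. A picture is of the moment at which its call begins. There is no depth.
- r.finish_job(): hands the job in; it is judged then, once.
The state is a dict: "time": time; "joint_pos": joint angles; "qvel": joint speeds; "joint_torque": joint torques, N m; "tcp_pos": TCP position; "eef_rot": TCP orientation; "ft_force": force on the tool from outside, world axes, zero at the start; "torque": the same for the moment, N m; "width": finger opening in m; "grasp_force": force on a finger pad.
Only numpy, scipy, OpenCV 4.12 (cv2) and the standard library are available. Lean on these libraries where they do the work, as an engineer would, in place of code of your own. Each camera call takes 0.05 s, during which the arm holds its last target. There are 200 camera calls.

TASK

Close up the tea bench: put every tea tin down inside the steel caddy and press its lid down against the gasket until the front catch snaps over it and holds it shut, and clip each black scoop onto a snap hook of its own by pushing its eye down over the hook's nose and past the sprung gate. Leave the scoops clipped and lying flat on the bench with the gates sprung shut, and leave the cup, burner, bowl and jar where they are.

Things in the scene. Friction and masses are not known exactly. Their poses are not given: they have to be found in the camera images.
- hook0 (a point): Top of the rounded nose of one of three steel snap hooks in a row, 105 mm apart, on a fixed board (76 x 290 x 6 mm) at the robot's left. Each is a J open at the top: a vertical nose post, 10 mm thick, top 72 mm above the bench, and 42 mm from it along this frame's +x a spine as tall; a sprung gate bridges the two 62 mm up. z up, y along the row. The board starts 16 mm before the nose.
- hook1 (a point): The second snap hook; size and axes as hook0. The eye goes down round the nose, handle pointing away from the spine (to -x): its far side, between nose and spine, presses the gate down until it slips past the gate's tip, close to the nose; then the gate springs up over it and the scoop lies flat on the bench.
- hook2 (a point): The third snap hook; size and axes as hook0.
- gate0 (a joint): Angle (rad) of the sprung gate of hook0: a 7 mm round bar hinged at the spine, 62 mm up; 0 shut against the nose, grows as its tip is pushed down, at most 1.25. It takes 2 to 5 N; the eye slips past at about 0.7 if its far side is kept close to the nose, and the gate then springs back to 0.
- gate1 (a joint): Angle (rad) of the sprung gate of hook1: a 7 mm round bar hinged at the spine, 62 mm up; 0 shut against the nose, grows as its tip is pushed down, at most 1.25. It takes 2 to 5 N; the eye slips past at about 0.7 if its far side is kept close to the nose, and the gate then springs back to 0.
- gate2 (a joint): Angle (rad) of the sprung gate of hook2: a 7 mm round bar hinged at the spine, 62 mm up; 0 shut against the nose, grows as its tip is pushed down, at most 1.25. It takes 2 to 5 N; the eye slips past at about 0.7 if its far side is kept close to the nose, and the gate then springs back to 0.
- scoop0_grip (a point): A black plastic scoop, 187 mm long, about 120 g, flat on its bowl and a small foot (may be absent). Point: middle of its handle bar (15 mm wide, 24 mm tall, free length 60 mm), 22 mm above its underside. Axes: z up, +x along the handle to the eye. Bowl on the -x side, from 35 to 105 mm off, 60 mm wide, 44 mm tall; the scoop is heavier on that side.
- scoop0_eye (a point): Centre of the round eye at the end of scoop0's handle, 55 mm along +x from its grip point at the same height: a horizontal ring of 8 mm round bar, hole 34 mm across, 54 mm outside.
- scoop1_grip (a point): Another black scoop (may be absent): handle middle, sizes and axes as for scoop0_grip.
- scoop1_eye (a point): Centre of the round eye at the end of scoop1's handle, 55 mm along +x from its grip point at the same height: a horizontal ring of 8 mm round bar, hole 34 mm across, 54 mm outside.
- scoop2_grip (a point): Another black scoop (may be absent): handle middle, sizes and axes as for scoop0_grip.
- scoop2_eye (a point): Centre of the round eye at the end of scoop2's handle, 55 mm along +x from its grip point at the same height: a horizontal ring of 8 mm round bar, hole 34 mm across, 54 mm outside.
- tin0_mid (a point): A plain aluminium tea tin with a dark band (may be absent): upright cylinder 54 mm in diameter, 75 mm tall, about 150 g. Point: its centre, half-way up; z is its own axis.
- tin1_mid (a point): A plain aluminium tea tin with a dark band (may be absent): upright cylinder 54 mm in diameter, 75 mm tall, about 150 g. Point: its centre, half-way up; z is its own axis.
- caddy: Fixed rectangular steel caddy at the robot's right, open at the top: outside 170 (x) x 200 (y) x 100 mm (z), walls and floor 4 mm. Origin at the centre of its underside; +x towards the hinge side (away from the robot), z up.
- lid (a joint): Angle (rad) of the caddy's steel lid: 0 shut, 1.57 upright, at most 2.0; starts open, leaning back a little. A stiff hinge keeps it where it is left (2 to 3 N at the free edge moves it). Near 0.08 it meets the catch: press on with 10 to 22 N near the front edge, against a rubber gasket, until the catch snaps over its tab; then it stays below 0.04 by itself, otherwise it stays above 0.06.
- lid_hinge (a point): Point on the lid's hinge line (along the caddy's y) at the middle of the caddy's far rim, 85 mm along the caddy's +x, 100 mm above its underside. The lid is a slab 172 mm from hinge to free edge, 204 mm wide, 8 mm thick; its outer face is up when shut, and faces away from the robot when open.
- lid_tab (a point): The tab at the middle of the lid's free edge, 177 mm from the hinge; when shut it lies under the sprung catch, a 52 mm wide bar at the middle of the caddy's front that reaches 14 mm above the rim.
- cup: A red enamel mug, 80 mm tall, 80 mm across; not part of the job, leave it standing. Origin at the centre of its underside.
- burner: A clay incense burner, 90 mm tall, 90 mm across; not part of the job, leave it standing. Origin at the centre of its underside.
- bowl: A small blue bowl, 100 mm across, 45 mm tall; not part of the job, leave it standing. Origin at the centre of its underside.
- jar: A closed round steel jar with a pinned lid, 88 mm across, 130 mm tall; not part of the job, leave it standing. Origin at the centre of its underside.

How it is judged:
By the outcome, as a careful person would: the job done as asked, in the order asked, and still so for the second after the job is handed in, with the robot touching nothing.
Of scoop0, scoop1, scoop2 only 2 to 3 are there at a start; the rules pass over those that are not, and their reading is None.
Of tin0, tin1 only 1 to 2 are there at a start; the rules pass over those that are not, and their reading is None.
At some moment in a run one of scoop0, scoop1, scoop2, tin0, tin1 may be knocked a few centimetres aside while the robot is not near it.
Once in a run the grip may slacken for a moment while it holds something.
It also fails if it takes over 210 s, if anything falls off the work surface, if the arm or the gripper's body presses on something with over 40 N, if the wrist force passes 120 N, or if a joint passes its speed limit or range.

## Working session

There is one attempt and no reset: what is moved stays moved. The work goes in short steps, Python scripts to look and compute and a shell command to move; the robot and the scene stay as the last step left them, time stands still between calls to the robot, and variables do not carry over. Pictures are saved under pics/ and viewed, at most 14 in all, crops included, and the job is handed in when it is done.

```bash
ls; mkdir -p pics; python3 - <<'E'
from cell import r
import cv2,json,numpy as np
for n in("scene","top"):
    f=r.grab_frame(n); cv2.imwrite(f"pics/{n}0.png",np.array(f["pixels"])[:,:,::-1]); print(n,np.array(f["intrinsics"]).round(1).tolist(),np.array(f["cam_to_world"]).round(3).tolist())
s=r.get_state(); print(s)
E
```

```text
pics
scene [[532.7, 0.0, 323.4], [0.0, 532.7, 240.6], [0.0, 0.0, 1.0]] [[0.772, 0.43, -0.468, 1.13], [0.635, -0.518, 0.573, -0.628], [0.004, -0.74, -0.673, 0.882], [0.0, 0.0, 0.0, 1.0]]
top [[434.0, 0.0, 318.9], [0.0, 434.0, 238.7], [0.0, 0.0, 1.0]] [[-0.012, -0.991, 0.131, 0.447], [-1.0, 0.012, -0.002, 0.043], [0.0, -0.131, -0.991, 0.987], [0.0, 0.0, 0.0, 1.0]]
{'time': 0.1, 'joint_pos': array([ 1.07486529e+00,  2.45725451e-01,  1.55885232e+00,  2.57550750e-05,
        1.33866876e+00, -1.74091938e-01]), 'qvel': array([ 0.00047769, -0.00015109, -0.00383451,  0.00225747,  0.00202143,
        0.00063547]), 'joint_torque': array([-1.74125021e-04, -4.16913664e+01, -3.15528166e+01,  6.87333802e-02,
        3.10210953e-02, -6.76716377e-05]), 'tcp_pos': array([0.20533064, 0.6161614 , 0.19718896]), 'eef_rot': array([ 1.60228821e-01,  9.87079551e-01, -7.76844595e-04, -2.83713281e-04]), 'ft_force': array([ 0.49723334, -0.24626252,  0.66859756]), 'torque': array([-0.0282611 , -0.01934   ,  0.00656237]), 'grasp_force': 0.0, 'width': 0.09355725260353312}
```

View pics/top0.png

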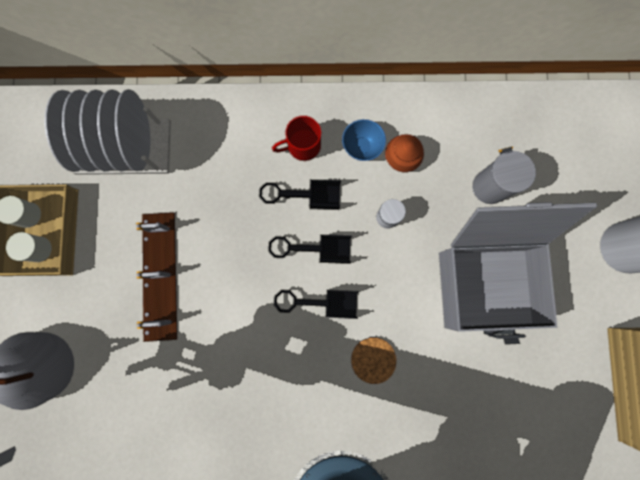

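View pics/scene0.png

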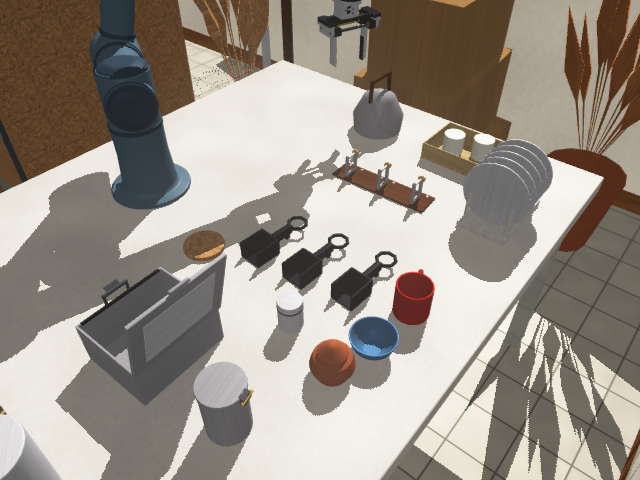

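Top view: the tin is at (391,213). Scoop eyes are at (269,193), (280,247) and (285,300), with bowls to the right. The hook board is at cols 142–177 and the caddy at (500,285) with its lid open. Next I'll zoom in for the details.

```bash
cat > h.py <<'E'
from cell import r
import cv2,numpy as np
def ray(f,u,v,z):
    K=np.array(f["intrinsics"]);T=np.array(f["cam_to_world"])
    d=T[:3,:3]@np.linalg.solve(K,[u,v,1]);o=T[:3,3]
    return (o+d*(z-o[2])/d[2])[:2].round(4)
def proj(f,p):
    K=np.array(f["intrinsics"]);T=np.array(f["cam_to_world"])
    q=K@(T[:3,:3].T@(np.array(p)-T[:3,3]));return (q[:2]/q[2]).round(1)
def crop(f,x0,y0,w,h,k):
    im=np.array(f["pixels"])[y0:y0+h,x0:x0+w,::-1]
    im=cv2.resize(im,None,fx=k,fy=k,interpolation=cv2.INTER_CUBIC)
    for i in range(0,w,10): cv2.line(im,(i*k,0),(i*k,10 if i%50 else 25),(0,0,255),1)
    for j in range(0,h,10): cv2.line(im,(0,j*k),(10 if j%50 else 25,j*k),(0,0,255),1)
    return im
E
python3 - <<'E'
from h import *
f=r.grab_frame("top");g=r.grab_frame("scene")
cv2.imwrite("pics/c1.png",np.vstack([crop(f,130,200,60,150,4)]))
a=crop(f,130,200,60,150,4);b=crop(g,325,140,130,75,4)
c=np.zeros((600,800,3),np.uint8);c[:600,:240]=a;c[:300,250:770]=b
d=crop(g,230,200,130,75,4);c[300:600,250:770]=d
cv2.imwrite("pics/c1.png",c)
cv2.imwrite("pics/c2.png",crop(f,250,170,150,150,4)); 
cv2.imwrite("pics/c3.png",crop(f,370,180,190,145,4))
E
```

```text
(no output)
```

View pics/c1.png

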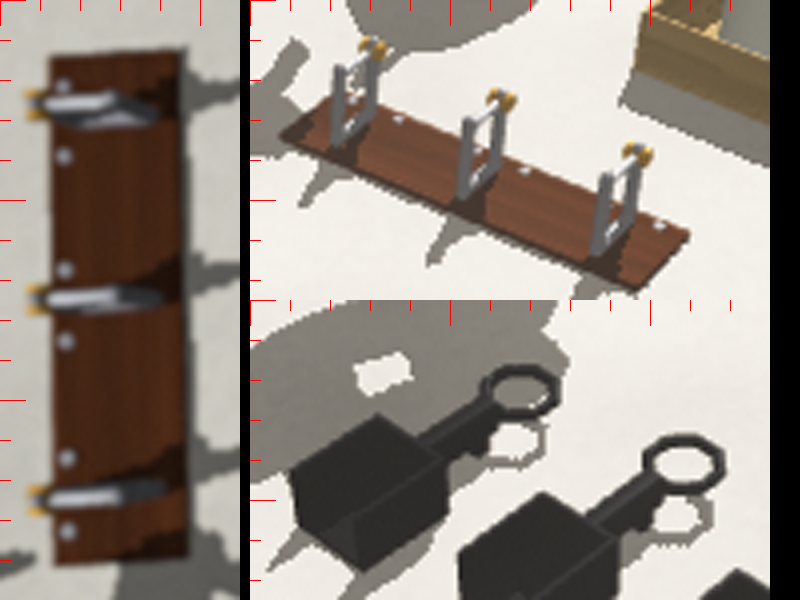

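View pics/c2.png

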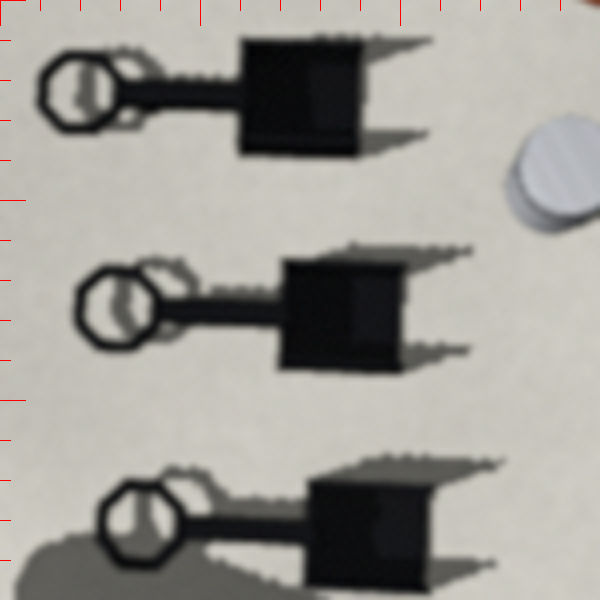

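View pics/c3.png

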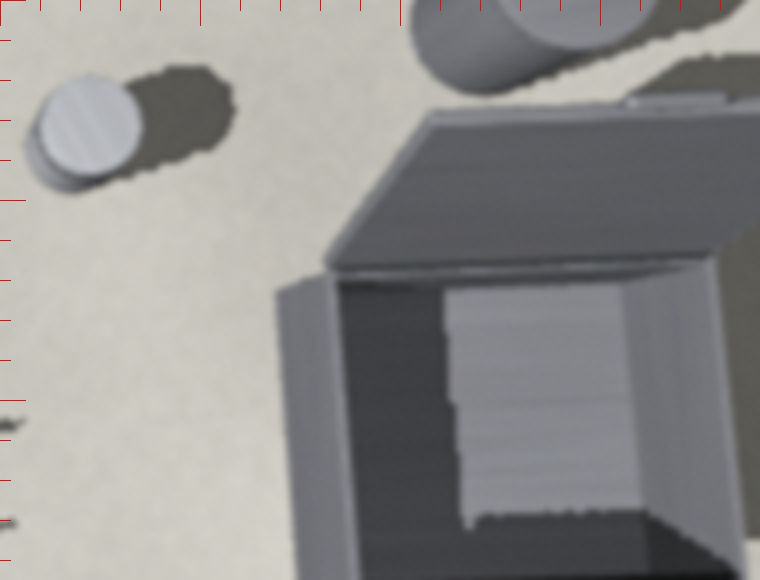

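The hooks have their noses on the right (−y) side, with gold hinges at the spine on the +y side. The scoop handles point to −y, so the eyes already face the right way. Only one tin is present. Now to compute positions.

```bash
python3 - <<'E'
from h import *
f=r.grab_frame("top");g=r.grab_frame("scene")
P=lambda u,v,z:ray(f,u,v,z)
print("board",[P(u,v,.006).tolist() for u,v in((142.5,214),(175.5,213),(177,339.5),(143.5,341.5))])
for v in(226,274.5,323.75): print("hook", P(159,v,.07), P(145,v,.065))
for e,b in(((270,192.75),(325.3,194.4)),((279.5,247),(335.75,249)),((285.25,301),(342.25,304))):
    E=P(*e,.022);B=P(*b,.044);d=E-B;print("eye",E,"bowl",B,np.linalg.norm(d).round(4),"dir deg",np.degrees(np.arctan2(d[1],d[0])).round(1))
print("tin",P(392.75,211.5,.075))
print("caddy",[P(u,v,.1).tolist() for u,v in((451.75,246),(548.75,244.5),(555,327),(459.5,329))])
# scene checks: nose tops in scene crop
for u,v in((334,157),(365.5,170),(400,184)): print("scene nose",ray(g,u,v,.072))
for u,v in((354,149.5),(386,164),(419,178)): print("scene gold",ray(g,u,v,.066))
for u,v in((297.5,222.5),(338.5,241)): print("scene eye",ray(g,u,v,.022))
E
```

```text
board [[0.6391, 0.445], [0.6405, 0.3693], [0.3559, 0.357], [0.3525, 0.4309]]
hook [0.6    0.3824] [0.6012 0.4144]
hook [0.4964 0.3786] [0.4971 0.4101]
hook [0.3943 0.3749] [0.3944 0.4059]
eye [0.6817 0.1506] bowl [0.6711 0.0253] 0.1257 dir deg 85.2
eye [0.5572 0.129 ] bowl [0.5489 0.0041] 0.1252 dir deg 86.2
eye [0.4375 0.1163] bowl [ 0.4299 -0.0078] 0.1243 dir deg 86.5
tin [ 0.6247 -0.1178]
caddy [[0.5462, -0.2323], [0.547, -0.4321], [0.3802, -0.431], [0.3785, -0.2391]]
scene nose [0.3731 0.3437]
scene nose [0.4759 0.3487]
scene nose [0.5808 0.3547]
scene gold [0.3871 0.4164]
scene gold [0.497  0.4144]
scene gold [0.6003 0.4161]
scene eye [0.4396 0.1159]
scene eye [0.5607 0.1274]
```

```bash
python3 -m handwheel '[{"tx":2.6,"ty":-4.6,"twist":1.2},{"tx":2.6,"ty":-4.6,"twist":1.2},{"tx":2.6,"ty":-4.6,"twist":1.2},{"tx":2.6,"ty":-4.6,"twist":1.2},{"tx":2.6,"ty":-4.6,"twist":1.2},{"tx":2.6,"ty":-4.6,"twist":1.2},{"tx":2.6,"ty":-4.6,"twist":1.2},{"tx":2.6,"ty":-4.6,"twist":1.2}]'
python3 -m handwheel '[{"tx":2.6,"ty":-4.6,"twist":1.1},{"tx":2.6,"ty":-4.6,"twist":1.1},{"tx":2.6,"ty":-4.6,"twist":1.1},{"tx":2.6,"ty":-4.6,"twist":1.1},{"tx":2.6,"ty":-4.6,"twist":1.1},{"tx":2.6,"ty":-4.6,"twist":1.1},{"tx":2.6,"ty":-4.6,"twist":1.1},{"tx":2.6,"ty":-4.6,"twist":1.1}]'
python3 - <<'E'
from h import *
f=r.grab_frame("top");g=r.grab_frame("scene")
for u,v in((347,156),(379,168),(412.5,184)): print("scene nose",ray(g,u,v,.072))
s=r.get_state();print(s["tcp_pos"],s["eef_rot"],s["joint_pos"])
for n,x,y in(("h0",.602,.383),("h1",.497,.379),("h2",.392,.375)): print(n,proj(g,(x,y,.072)),proj(f,(x,y,.072)))
cv2.imwrite("pics/s1.png",crop(g,200,130,260,195,3))
E
```

```text
scene nose [0.3974 0.3703]
scene nose [0.498  0.3792]
scene nose [0.6054 0.3752]
[0.20553748 0.61656134 0.19799589] [ 1.60213712e-01  9.87082340e-01 -1.32043843e-04 -5.36019678e-05] [ 1.07488317e+00  2.45196661e-01  1.55798111e+00  1.48161846e-05
  1.33869953e+00 -1.74102243e-01]
h0 [413.  182.1] [158.4 224.9]
h1 [378.6 167.9] [158.5 274.2]
h2 [346.5 154.6] [158.6 325. ]invalid input
invalid input
```

View pics/s1.png

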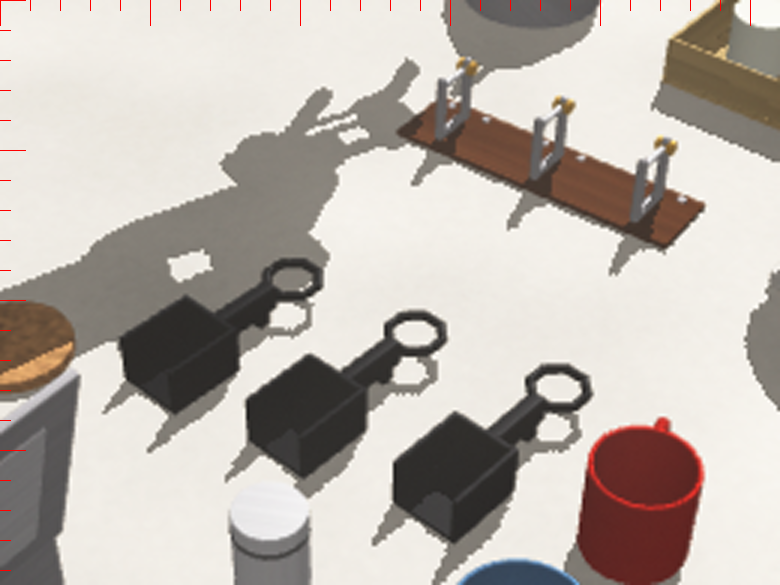

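The noses are confirmed near (0.602,0.382), (0.498,0.378) and (0.394,0.374). The rows were rejected, so I'll try giving every key.

```bash
python3 -m handwheel '[{"tx":2.6,"ty":-4.6,"tz":0,"twist":1.2,"jaw":9.4},{"tx":2.6,"ty":-4.6,"tz":0,"twist":1.2,"jaw":9.4}]'
```

```text
time: 0.65
tcp_pos: [0.2579, 0.5237, 0.1981]
eef_rot: [0.138, 0.99, -0.0, 0.0]
ft_force: [-0.3, 0.4, 0.6]
width: 0.0939
grasp_force: 0.0
```

```bash
python3 -m handwheel '[{"tx":2.6,"ty":-4.6,"tz":0,"twist":1.2,"jaw":9.4},{"tx":2.6,"ty":-4.6,"tz":0,"twist":1.2,"jaw":9.4},{"tx":2.6,"ty":-4.6,"tz":0,"twist":1.2,"jaw":9.4},{"tx":2.6,"ty":-4.6,"tz":0,"twist":1.2,"jaw":9.4},{"tx":2.6,"ty":-4.6,"tz":0,"twist":1.2,"jaw":9.4},{"tx":2.6,"ty":-4.6,"tz":0,"twist":1.1,"jaw":9.4},{"tx":2.6,"ty":-4.6,"tz":0,"twist":1.1,"jaw":9.4},{"tx":2.6,"ty":-4.6,"tz":0,"twist":1.1,"jaw":9.4}]'
python3 -m handwheel '[{"tx":2.6,"ty":-4.6,"tz":0,"twist":1.1,"jaw":9.4},{"tx":2.6,"ty":-4.6,"tz":0,"twist":1.1,"jaw":9.4},{"tx":2.6,"ty":-4.6,"tz":0,"twist":1.1,"jaw":9.4},{"tx":2.6,"ty":-4.6,"tz":0,"twist":1.1,"jaw":9.4},{"tx":2.6,"ty":-4.6,"tz":0,"twist":1.1,"jaw":9.4},{"tx":2.6,"ty":-4.6,"tz":0,"twist":1.1,"jaw":9.4},{"tx":0.3,"ty":0,"tz":0,"twist":0,"jaw":9.4},{"tx":0,"ty":0,"tz":0,"twist":0,"jaw":9.4}]'
python3 - <<'E'
from h import *
g=r.grab_frame("scene");cv2.imwrite("pics/s2.png",np.array(g["pixels"])[:,:,::-1])
print(proj(g,(.6247,-.1178,.075)))
E
```

```text
time: 1.65
tcp_pos: [0.4663, 0.155, 0.1985]
eef_rot: [0.059, 0.998, 0.0, 0.0]
ft_force: [0.4, -0.2, 0.3]
width: 0.0939
grasp_force: 0.0
time: 2.65
tcp_pos: [0.6243, -0.1189, 0.1979]
eef_rot: [0.001, 1.0, 0.0, -0.0]
ft_force: [-1.0, -0.1, -1.1]
width: 0.0938
grasp_force: 0.0
[288.7 298.3]
```

View pics/s2.png

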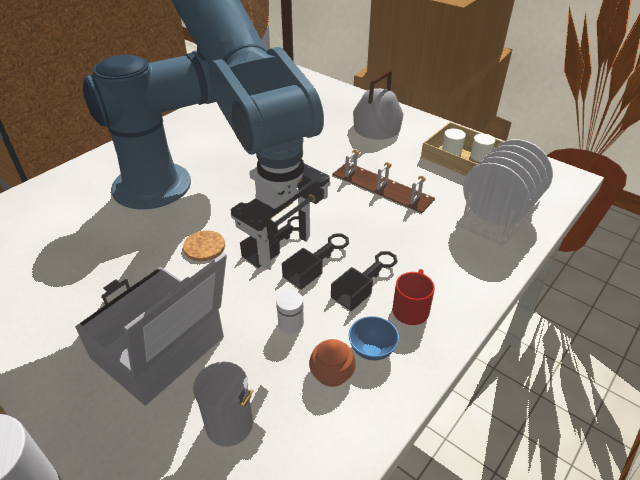

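The tin is still at (289,298), which matches the projection, so I'll descend and grip.

```bash
python3 -m handwheel '[{"tx":0,"ty":0.1,"tz":-4.7,"twist":0,"jaw":9.4},{"tx":0,"ty":0,"tz":-4.7,"twist":0,"jaw":9.4},{"tx":0,"ty":0,"tz":-4.6,"twist":0,"jaw":9.4},{"tx":0,"ty":0,"tz":0,"twist":0,"jaw":9.4},{"tx":0,"ty":0,"tz":0,"twist":0,"jaw":4.5},{"tx":0,"ty":0,"tz":0,"twist":0,"jaw":4.5},{"tx":0,"ty":0,"tz":0,"twist":0,"jaw":4.5},{"tx":0,"ty":0,"tz":0,"twist":0,"jaw":4.5}]'
python3 -m handwheel '[{"tx":0,"ty":0,"tz":0,"twist":0,"jaw":4.5},{"tx":0,"ty":0,"tz":0,"twist":0,"jaw":4.5},{"tx":0,"ty":0,"tz":4,"twist":0,"jaw":4.5},{"tx":0,"ty":0,"tz":6,"twist":0,"jaw":4.5},{"tx":0,"ty":0,"tz":4,"twist":0,"jaw":4.5},{"tx":0,"ty":0,"tz":0,"twist":0,"jaw":4.5}]'
```

```text
time: 3.7
tcp_pos: [0.6251, -0.1186, 0.0591]
eef_rot: [0.001, 1.0, -0.0, 0.001]
ft_force: [-0.2, 0.2, -0.0]
width: 0.0576
grasp_force: 0.0
time: 4.45
tcp_pos: [0.6266, -0.1192, 0.202]
eef_rot: [0.001, 1.0, -0.001, 0.003]
ft_force: [-0.5, -0.0, -1.9]
width: 0.0532
grasp_force: 30.0
```

```bash
python3 -m handwheel '[{"tx":-4.1,"ty":0,"tz":0,"twist":0,"jaw":4.5},{"tx":-4.1,"ty":0,"tz":0,"twist":0,"jaw":4.5},{"tx":-4.1,"ty":-1.5,"tz":0,"twist":0,"jaw":4.5},{"tx":-4.1,"ty":-4,"tz":0,"twist":0,"jaw":4.5},{"tx":0,"ty":-5,"tz":0,"twist":0,"jaw":4.5},{"tx":0,"ty":-5,"tz":0,"twist":0,"jaw":4.5},{"tx":0,"ty":-5,"tz":0,"twist":0,"jaw":4.5},{"tx":0,"ty":-1,"tz":0,"twist":0,"jaw":4.5}]'
python3 -m handwheel '[{"tx":0,"ty":0,"tz":0,"twist":0,"jaw":4.5},{"tx":0,"ty":0,"tz":-4,"twist":0,"jaw":4.5},{"tx":0,"ty":0,"tz":-4,"twist":0,"jaw":4.5},{"tx":0,"ty":0,"tz":-4,"twist":0,"jaw":4.5},{"tx":0,"ty":0,"tz":-1.5,"twist":0,"jaw":4.5},{"tx":0,"ty":0,"tz":0,"twist":0,"jaw":4.5}]'
```

```text
time: 5.45
tcp_pos: [0.4591, -0.3349, 0.1952]
eef_rot: [0.003, 1.0, 0.002, -0.002]
ft_force: [-0.4, -0.0, -1.4]
width: 0.0535
grasp_force: 30.0
time: 6.2
tcp_pos: [0.4608, -0.3319, 0.063]
eef_rot: [0.0, 1.0, 0.0, -0.0]
ft_force: [-0.1, 0.9, -0.5]
width: 0.0527
grasp_force: 30.0
```

```bash
python3 -m handwheel '[{"tx":0,"ty":0,"tz":0,"twist":0,"jaw":8},{"tx":0,"ty":0,"tz":0,"twist":0,"jaw":8},{"tx":0,"ty":0,"tz":2,"twist":0,"jaw":8},{"tx":0,"ty":0,"tz":6,"twist":0,"jaw":8},{"tx":0,"ty":0,"tz":6,"twist":0,"jaw":8},{"tx":0,"ty":0,"tz":6,"twist":0,"jaw":0},{"tx":0,"ty":0,"tz":6,"twist":0,"jaw":0},{"tx":0,"ty":0,"tz":1.2,"twist":0,"jaw":0}]'
python3 - <<'E'
from h import *
f=r.grab_frame("top");
cv2.imwrite("pics/t3.png",crop(f,370,130,250,200,3))
print("jar",ray(f,514,172,.13))
for t in(1.6,1.7,1.75,1.8,1.9):
    print(t,proj(f,(.5465-.172*np.cos(t),-.231,.1+.172*np.sin(t))),proj(f,(.5465-.172*np.cos(t),-.435,.1+.172*np.sin(t))))
E
```

```text
time: 7.2
tcp_pos: [0.4618, -0.3347, 0.3429]
eef_rot: [0.001, 1.0, -0.004, 0.004]
ft_force: [0.2, -0.3, 0.5]
width: 0.0535
grasp_force: 0.0
jar [ 0.6927 -0.3574]
1.6 [482.2 231. ] [604.5 229.6]
1.7 [481.3 221. ] [603.  219.6]
1.75 [480.7 216.2] [602.  214.7]
1.8 [480.  211.4] [600.8 210. ]
1.9 [478.4 202.4] [598.1 201. ]
```

View pics/t3.png

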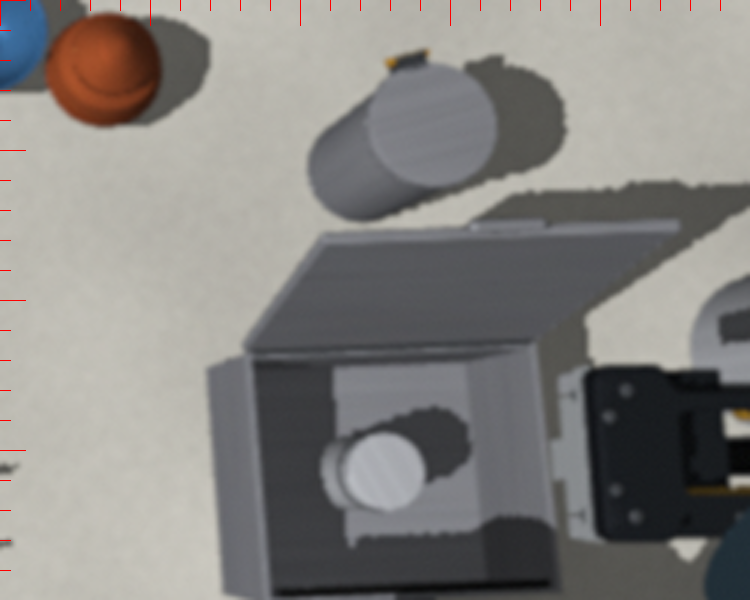

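The tin stands in the caddy, with its top at about (498,287). The lid tip is at (477,208), so the lid angle is about 1.83. I'll go behind the lid and swing it shut.

```bash
python3 -m handwheel '[{"tx":4,"ty":0,"tz":0,"twist":0,"jaw":0},{"tx":4,"ty":0,"tz":0,"twist":0,"jaw":0},{"tx":4,"ty":0,"tz":0,"twist":0,"jaw":0},{"tx":4.3,"ty":0,"tz":0,"twist":0,"jaw":0},{"tx":0,"ty":0,"tz":0,"twist":0,"jaw":0},{"tx":0,"ty":0,"tz":-4,"twist":0,"jaw":0},{"tx":0,"ty":0,"tz":-4.5,"twist":0,"jaw":0},{"tx":0,"ty":0,"tz":0,"twist":0,"jaw":0}]'
python3 -m handwheel '[{"tx":-2,"ty":0,"tz":0,"twist":0,"jaw":0},{"tx":-2,"ty":0,"tz":0.3,"twist":0,"jaw":0},{"tx":-2,"ty":0,"tz":0.4,"twist":0,"jaw":0},{"tx":-2,"ty":0,"tz":0,"twist":0,"jaw":0},{"tx":-2,"ty":0,"tz":-0.3,"twist":0,"jaw":0},{"tx":-2,"ty":0,"tz":-0.5,"twist":0,"jaw":0},{"tx":-2,"ty":0,"tz":-1,"twist":0,"jaw":0},{"tx":-2,"ty":0,"tz":-1.2,"twist":0,"jaw":0}]'
```

```text
time: 8.25
tcp_pos: [0.6204, -0.3318, 0.2447]
eef_rot: [0.002, 1.0, 0.003, -0.004]
ft_force: [-0.2, 0.2, -0.1]
width: 0.0004
grasp_force: 0.0
time: 9.25
tcp_pos: [0.4636, -0.3346, 0.2305]
eef_rot: [0.001, 1.0, -0.002, 0.002]
ft_force: [1.7, -0.7, 0.2]
width: 0.0005
grasp_force: 0.5
```

```bash
python3 -m handwheel '[{"tx":-1.6,"ty":0,"tz":-1.4,"twist":0,"jaw":0},{"tx":-1.6,"ty":0,"tz":-1.5,"twist":0,"jaw":0},{"tx":-1,"ty":0,"tz":-1.8,"twist":0,"jaw":0},{"tx":-0.9,"ty":0,"tz":-1.9,"twist":0,"jaw":0},{"tx":-0.6,"ty":0,"tz":-1.2,"twist":0,"jaw":0},{"tx":0,"ty":0,"tz":0,"twist":0,"jaw":0}]'
python3 -m handwheel '[{"tx":0,"ty":0,"tz":-0.5,"twist":0,"jaw":0},{"tx":0,"ty":0,"tz":0,"twist":0,"jaw":0}]'
```

```text
time: 10.0
tcp_pos: [0.4058, -0.3327, 0.1478]
eef_rot: [0.001, 1.0, 0.001, -0.001]
ft_force: [-0.3, 0.2, -0.6]
width: 0.0004
grasp_force: 0.0
time: 10.25
tcp_pos: [0.4069, -0.3334, 0.1442]
eef_rot: [0.001, 1.0, -0.0, 0.0]
ft_force: [-0.2, 0.6, 1.8]
width: 0.0003
grasp_force: 0.0
```

```bash
for i in 1; do python3 -m handwheel '[{"tx":0,"ty":0,"tz":-0.4,"twist":0,"jaw":0},{"tx":0,"ty":0,"tz":0,"twist":0,"jaw":0}]'; done
python3 -m handwheel '[{"tx":0,"ty":0,"tz":-0.3,"twist":0,"jaw":0},{"tx":0,"ty":0,"tz":0,"twist":0,"jaw":0}]'
python3 -m handwheel '[{"tx":0,"ty":0,"tz":-0.2,"twist":0,"jaw":0},{"tx":0,"ty":0,"tz":0,"twist":0,"jaw":0}]'
```

```text
time: 10.5
tcp_pos: [0.4066, -0.3332, 0.14]
eef_rot: [0.001, 1.0, 0.0, -0.0]
ft_force: [-0.2, -0.4, 0.1]
width: 0.0004
grasp_force: 0.0
time: 10.75
tcp_pos: [0.4065, -0.3332, 0.1369]
eef_rot: [0.001, 1.0, 0.0, -0.0]
ft_force: [-0.8, -0.2, 0.9]
width: 0.0004
grasp_force: 0.0
time: 11.0
tcp_pos: [0.4065, -0.3333, 0.135]
eef_rot: [0.001, 1.0, 0.0, -0.0]
ft_force: [0.6, 0.5, -0.7]
width: 0.0004
grasp_force: 0.0
```

```bash

python3 -m handwheel '[{"tx":0,"ty":0,"tz":-0.3,"twist":0,"jaw":0},{"tx":0,"ty":0,"tz":0,"twist":0,"jaw":0}]'
python3 -m handwheel '[{"tx":0,"ty":0,"tz":-0.2,"twist":0,"jaw":0},{"tx":0,"ty":0,"tz":0,"twist":0,"jaw":0}]'
python3 - <<'E'
from h import *
g=r.grab_frame("scene");cv2.imwrite("pics/s4.png",crop(g,60,230,200,150,4))
E
```

```text
time: 11.25
tcp_pos: [0.4064, -0.3332, 0.1318]
eef_rot: [0.001, 1.0, 0.0, -0.0]
ft_force: [0.7, -0.6, 0.7]
width: 0.0005
grasp_force: 0.0
time: 11.5
tcp_pos: [0.4065, -0.3333, 0.13]
eef_rot: [0.001, 1.0, 0.0, -0.0]
ft_force: [0.5, 0.1, -0.5]
width: 0.0006
grasp_force: 0.0
```

View pics/s4.png

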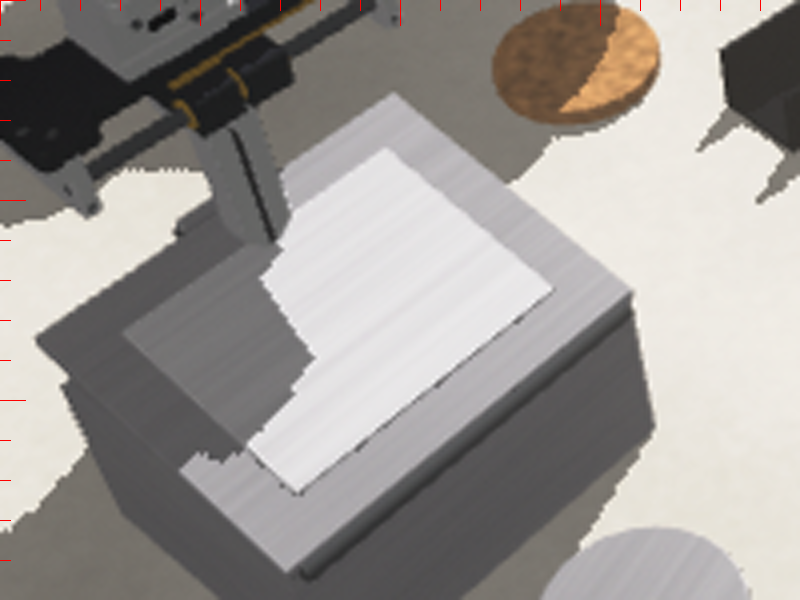

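The lid is nearly shut and the fingertips are just above it at about (128,290). I'll press until force builds.

```bash

python3 -m handwheel '[{"tx":0,"ty":0,"tz":-0.2,"twist":0,"jaw":0},{"tx":0,"ty":0,"tz":0,"twist":0,"jaw":0}]' | grep -E "tcp|ft"
python3 -m handwheel '[{"tx":0,"ty":0,"tz":-0.2,"twist":0,"jaw":0},{"tx":0,"ty":0,"tz":0,"twist":0,"jaw":0}]'| grep -E "tcp|ft"
python3 -m handwheel '[{"tx":0,"ty":0,"tz":-0.2,"twist":0,"jaw":0},{"tx":0,"ty":0,"tz":0,"twist":0,"jaw":0}]'| grep -E "tcp|ft"
```

```text
tcp_pos: [0.4065, -0.3333, 0.128]
ft_force: [0.1, -0.4, -0.1]
tcp_pos: [0.4065, -0.3333, 0.1259]
ft_force: [-0.4, -0.4, -0.5]
tcp_pos: [0.4065, -0.3333, 0.124]
ft_force: [-0.2, 0.2, -0.2]
```

```bash
python3 -c "
from h import *
g=r.grab_frame('scene')
for z in (.1,.11,.13): print(z,proj(g,(.4065,-.3333,z)),[proj(g,(x,y,z)).tolist() for x in(.5465,.3745) for y in(-.231,-.435)], ray(g,127.5,290.7,z))"
python3 -m handwheel '[{"tx":0,"ty":0,"tz":-0.2,"twist":0,"jaw":0},{"tx":0,"ty":0,"tz":0,"twist":0,"jaw":0}]' | grep -E "tcp|ft"
python3 -m handwheel '[{"tx":0,"ty":0,"tz":-0.2,"twist":0,"jaw":0},{"tx":0,"ty":0,"tz":0,"twist":0,"jaw":0}]'| grep -E "tcp|ft"
```

```text
0.1 [130.1 300.1] [[218.6, 304.2], [129.2, 374.2], [162.3, 264.1], [73.6, 323.6]] [ 0.3819 -0.3218]
0.11 [128.8 296.6] [[217.9, 300.8], [127.8, 370.8], [161.3, 260.6], [71.9, 320.2]] [ 0.3915 -0.3257]
0.13 [126.3 289.6] [[216.5, 293.8], [124.9, 364.0], [159.4, 253.6], [68.4, 313.2]] [ 0.4106 -0.3335]
tcp_pos: [0.4065, -0.3333, 0.122]
ft_force: [0.0, 1.1, -0.1]
tcp_pos: [0.4065, -0.3333, 0.1199]
ft_force: [0.2, -0.0, 0.6]
```

```bash
python3 -c "
from h import *
g=r.grab_frame('scene');f=r.grab_frame('top')
c=np.vstack([crop(g,60,240,150,75,4),crop(f,420,230,150,75,4)])
cv2.imwrite('pics/s5.png',c);print(r.get_state()['torque'])"
```

```text
[0.02745631 0.00349203 0.02033663]
```

View pics/s5.png

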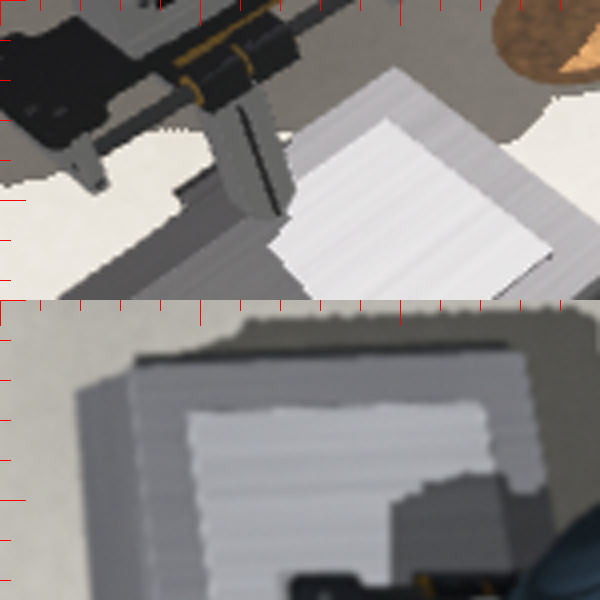

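```bash

python3 -m handwheel '[{"tx":0,"ty":0,"tz":-0.2,"twist":0,"jaw":0},{"tx":0,"ty":0,"tz":0,"twist":0,"jaw":0}]' | grep -E "tcp|ft"
python3 -m handwheel '[{"tx":0,"ty":0,"tz":-0.2,"twist":0,"jaw":0},{"tx":0,"ty":0,"tz":0,"twist":0,"jaw":0}]'| grep -E "tcp|ft"
python3 -m handwheel '[{"tx":0,"ty":0,"tz":-0.2,"twist":0,"jaw":0},{"tx":0,"ty":0,"tz":0,"twist":0,"jaw":0}]'| grep -E "tcp|ft"
```

```text
tcp_pos: [0.4065, -0.3333, 0.118]
ft_force: [-0.1, -0.3, 0.2]
tcp_pos: [0.4065, -0.3333, 0.1159]
ft_force: [0.1, -1.1, 0.9]
tcp_pos: [0.4065, -0.3333, 0.114]
ft_force: [-0.2, -0.8, -0.5]
```

```bash
cat >edge.py <<'E'
from h import *
g=r.grab_frame('scene')
im=cv2.cvtColor(np.array(g["pixels"]),cv2.COLOR_RGB2GRAY)
for u in(150,155,158,160,165,172): print(u,im[246:282,u].tolist())
E
python3 edge.py
python3 -m handwheel '[{"tx":0,"ty":0,"tz":-0.2,"twist":0,"jaw":0},{"tx":0,"ty":0,"tz":0,"twist":0,"jaw":0}]' | grep -E "tcp|ft"
python3 -m handwheel '[{"tx":0,"ty":0,"tz":-0.2,"twist":0,"jaw":0},{"tx":0,"ty":0,"tz":0,"twist":0,"jaw":0}]'| grep -E "tcp|ft"
python3 -m handwheel '[{"tx":0,"ty":0,"tz":-0.2,"twist":0,"jaw":0},{"tx":0,"ty":0,"tz":0,"twist":0,"jaw":0}]'| grep -E "tcp|ft"
python3 edge.py
```

```text
150 [116, 116, 115, 115, 115, 115, 114, 117, 116, 115, 116, 116, 116, 116, 117, 118, 119, 120, 144, 177, 180, 176, 178, 182, 182, 180, 178, 177, 180, 184, 228, 227, 226, 224, 226, 226]
155 [115, 115, 115, 115, 115, 117, 117, 119, 116, 116, 117, 117, 118, 119, 123, 178, 182, 180, 177, 182, 183, 179, 179, 178, 178, 183, 209, 226, 226, 224, 225, 226, 227, 226, 225, 225]
158 [117, 116, 117, 117, 117, 116, 115, 115, 117, 117, 118, 119, 119, 179, 183, 183, 179, 183, 182, 181, 179, 178, 179, 183, 184, 181, 200, 222, 225, 226, 226, 226, 225, 225, 226, 226]
160 [116, 116, 117, 118, 118, 116, 116, 116, 118, 118, 117, 118, 119, 157, 176, 181, 182, 182, 180, 178, 178, 181, 183, 183, 181, 183, 181, 179, 212, 225, 225, 225, 225, 226, 226, 225]
165 [119, 119, 119, 119, 119, 120, 119, 119, 119, 118, 120, 120, 121, 121, 121, 120, 121, 164, 179, 183, 182, 183, 183, 182, 179, 176, 175, 176, 176, 179, 180, 203, 218, 224, 227, 229]
172 [122, 120, 120, 118, 118, 118, 120, 120, 122, 123, 121, 120, 120, 120, 120, 121, 120, 122, 122, 121, 121, 121, 148, 170, 177, 180, 181, 185, 185, 183, 180, 178, 178, 182, 
[... 604 characters left out ...]
 115, 116, 117, 119, 119, 118, 119, 141, 178, 182, 180, 180, 183, 182, 180, 179, 178, 180, 183, 181, 201, 216, 224, 226, 226, 226, 225, 225, 226]
160 [115, 116, 118, 118, 118, 115, 116, 116, 117, 117, 117, 118, 119, 119, 141, 176, 180, 183, 183, 181, 179, 177, 179, 182, 183, 180, 182, 182, 180, 212, 225, 226, 225, 225, 227, 226]
165 [119, 118, 119, 119, 120, 119, 119, 119, 118, 118, 119, 120, 121, 121, 122, 120, 121, 122, 154, 177, 184, 181, 183, 183, 181, 180, 176, 174, 176, 174, 176, 179, 201, 216, 225, 227]
172 [122, 120, 120, 119, 117, 118, 120, 120, 122, 122, 121, 120, 120, 120, 120, 120, 121, 122, 122, 120, 121, 121, 121, 148, 169, 176, 179, 179, 183, 184, 182, 179, 177, 178, 181, 181]
```

Contact now reads 8.9 N, and the lid follows the finger. I'll keep pressing.

```bash

python3 -m handwheel '[{"tx":0,"ty":0,"tz":-0.15,"twist":0,"jaw":0},{"tx":0,"ty":0,"tz":0,"twist":0,"jaw":0}]' | grep -E "tcp|ft"
python3 -m handwheel '[{"tx":0,"ty":0,"tz":-0.15,"twist":0,"jaw":0},{"tx":0,"ty":0,"tz":0,"twist":0,"jaw":0}]'| grep -E "tcp|ft"
python3 -m handwheel '[{"tx":0,"ty":0,"tz":-0.15,"twist":0,"jaw":0},{"tx":0,"ty":0,"tz":0,"twist":0,"jaw":0}]'| grep -E "tcp|ft"
```

```text
tcp_pos: [0.4067, -0.3336, 0.1089]
ft_force: [-3.9, 5.2, 14.4]
tcp_pos: [0.4063, -0.3335, 0.1062]
ft_force: [-3.8, 0.9, 6.3]
tcp_pos: [0.4063, -0.3335, 0.1041]
ft_force: [-2.7, 1.1, 5.9]
```

```bash

python3 -m handwheel '[{"tx":0,"ty":0,"tz":-0.15,"twist":0,"jaw":0},{"tx":0,"ty":0,"tz":0,"twist":0,"jaw":0}]' | grep -E "tcp|ft"
python3 -m handwheel '[{"tx":0,"ty":0,"tz":-0.15,"twist":0,"jaw":0},{"tx":0,"ty":0,"tz":0,"twist":0,"jaw":0}]'| grep -E "tcp|ft"
python3 -m handwheel '[{"tx":0,"ty":0,"tz":-0.15,"twist":0,"jaw":0},{"tx":0,"ty":0,"tz":0,"twist":0,"jaw":0}]'| grep -E "tcp|ft"
python3 edge.py
```

```text
tcp_pos: [0.4065, -0.3335, 0.1021]
ft_force: [-2.2, 0.1, 1.9]
tcp_pos: [0.4066, -0.3336, 0.1008]
ft_force: [-2.4, 0.3, 3.7]
tcp_pos: [0.4067, -0.3336, 0.1007]
ft_force: [-5.7, 3.7, 13.7]
150 [51, 54, 81, 113, 115, 115, 115, 116, 115, 115, 116, 116, 117, 117, 117, 119, 118, 119, 118, 119, 118, 120, 119, 121, 152, 178, 179, 176, 181, 182, 180, 179, 178, 180, 199, 226]
155 [110, 115, 115, 115, 115, 117, 118, 118, 116, 116, 117, 117, 118, 118, 118, 119, 118, 118, 119, 119, 140, 178, 181, 179, 182, 183, 181, 179, 179, 179, 184, 221, 227, 226, 224, 226]
158 [104, 104, 112, 116, 117, 116, 116, 116, 116, 117, 119, 119, 119, 118, 119, 119, 119, 119, 142, 179, 181, 180, 182, 183, 181, 179, 178, 180, 182, 183, 211, 224, 225, 226, 227, 226]
160 [102, 104, 108, 113, 117, 116, 116, 116, 118, 118, 117, 118, 119, 119, 120, 121, 120, 139, 175, 181, 180, 183, 181, 180, 179, 178, 180, 184, 182, 182, 181, 205, 224, 226, 226, 226]
165 [119, 120, 120, 120, 120, 120, 120, 119, 118, 118, 119, 120, 120, 121, 121, 121, 121, 121, 121, 120, 121, 160, 178, 182, 184, 182, 182, 182, 179, 177, 175, 175, 173, 176, 202, 218]
172 [121, 121, 120, 119, 118, 119, 120, 121, 122, 123, 121, 120, 120, 120, 121, 120, 119, 122, 122, 121, 121, 121, 121, 121, 121, 141, 168, 173, 177, 179, 180, 183, 183, 180, 176, 176]
```

```bash

python3 -m handwheel '[{"tx":0,"ty":0,"tz":0.5,"twist":0,"jaw":0},{"tx":0,"ty":0,"tz":4,"twist":0,"jaw":0},{"tx":0,"ty":0,"tz":5,"twist":-9,"jaw":4},{"tx":0,"ty":3,"tz":1.5,"twist":-9,"jaw":4}]' | grep -E "tcp|ft|tim"
python3 edge.py | sed -n '4,6p'
```

```text
time: 16.6
tcp_pos: [0.408, -0.3051, 0.2125]
ft_force: [-0.4, 0.1, -0.3]
160 [116, 115, 116, 117, 117, 115, 115, 116, 116, 117, 116, 116, 118, 118, 119, 120, 119, 137, 174, 180, 178, 181, 180, 178, 176, 176, 179, 182, 180, 180, 180, 203, 222, 224, 225, 225]
165 [118, 118, 119, 118, 118, 118, 118, 119, 117, 117, 118, 120, 120, 121, 120, 120, 120, 120, 120, 119, 118, 157, 176, 181, 182, 180, 180, 180, 178, 174, 173, 173, 172, 174, 199, 215]
172 [120, 119, 119, 117, 117, 117, 119, 120, 121, 121, 120, 118, 119, 119, 119, 119, 120, 120, 120, 120, 119, 120, 119, 120, 120, 138, 168, 172, 175, 178, 179, 181, 181, 178, 175, 174]
```

```bash
python3 -c "
from h import *
g=r.grab_frame('scene')
for z in (.176,.198): print(z,[proj(g,(.6243,-.1189+s*.052,z)).tolist() for s in(-1,1)])
im=cv2.imread('pics/s2.png')[215:285,220:320]; cv2.imwrite('pics/s2c.png',cv2.resize(im,None,fx=5,fy=5))"
```

```text
0.176 [[266.8, 278.2], [304.1, 248.3]]
0.198 [[265.9, 269.7], [303.9, 239.9]]
```

View pics/s2c.png

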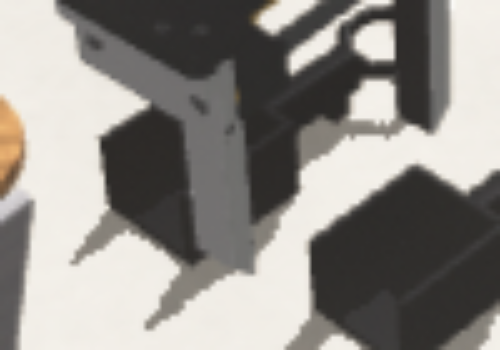

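Measured tips sit at roughly the reported TCP height. Now to scoop C, checking on the way that nothing was knocked.

```bash

python3 -m handwheel '[{"tx":0.3,"ty":4.7,"tz":0,"twist":-9.4,"jaw":4},{"tx":0.3,"ty":4.7,"tz":0,"twist":-9.4,"jaw":4},{"tx":0.3,"ty":4.7,"tz":0,"twist":-9.4,"jaw":4},{"tx":0.3,"ty":4.7,"tz":0,"twist":-9.4,"jaw":4},{"tx":0.3,"ty":4.7,"tz":0,"twist":-9.4,"jaw":4},{"tx":0.3,"ty":4.7,"tz":0,"twist":-9.4,"jaw":4},{"tx":0.3,"ty":4.7,"tz":0,"twist":-9.5,"jaw":4},{"tx":0.3,"ty":4.7,"tz":0,"twist":-9.5,"jaw":4}]'
python3 -m handwheel '[{"tx":0,"ty":0,"tz":0,"twist":0,"jaw":4},{"tx":0,"ty":0,"tz":-5,"twist":0,"jaw":4},{"tx":0,"ty":0,"tz":-4,"twist":0,"jaw":4},{"tx":0,"ty":0,"tz":-2,"twist":0,"jaw":4},{"tx":0,"ty":0,"tz":0,"twist":0,"jaw":4}]'
python3 - <<'E'
from h import *
g=r.grab_frame("scene")
c=np.zeros((600,780,3),np.uint8);c[:]=crop(g,200,130,260,200,3); cv2.imwrite("pics/s6.png",c)
for e in((.6817,.1506),(.5572,.129),(.4375,.1163)): print(proj(g,(*e,.022)))
E
```

```text
time: 17.7
tcp_pos: [0.4303, 0.073, 0.2077]
eef_rot: [0.728, 0.685, -0.0, -0.001]
ft_force: [-0.4, -0.6, -0.9]
width: 0.0401
grasp_force: 0.0
time: 18.32
tcp_pos: [0.4288, 0.0708, 0.0967]
eef_rot: [0.727, 0.687, -0.002, -0.002]
ft_force: [-0.2, 0.2, -0.5]
width: 0.0398
grasp_force: 0.0
[385.7 258.3]
[337.8 240. ]
[297.  222.1]
```

View pics/s6.png

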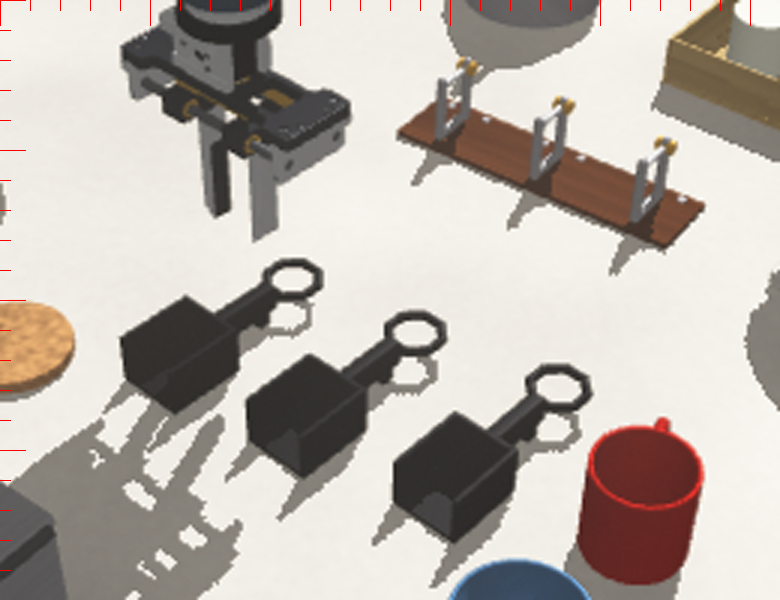

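Scoops are unmoved, with eyes at (297,223), (338,241) and (386,259). The fingers are above scoop C's handle, so I'll go down.

```bash
python3 -c "
from h import *
g=r.grab_frame('scene')
for z in (.075,.097): print(z,proj(g,(.4288,.0708,z)))"
python3 -m handwheel '[{"tx":0.6,"ty":0.3,"tz":-3,"twist":0,"jaw":4},{"tx":0,"ty":0,"tz":-3,"twist":0,"jaw":4},{"tx":0,"ty":0,"tz":0,"twist":0,"jaw":4},{"tx":0,"ty":0,"tz":0,"twist":0,"jaw":4}]'
python3 -m handwheel '[{"tx":0,"ty":0,"tz":-0.8,"twist":0,"jaw":4},{"tx":0,"ty":0,"tz":0,"twist":0,"jaw":4}]' | grep -E "tcp|ft"
python3 -m handwheel '[{"tx":0,"ty":0,"tz":-0.5,"twist":0,"jaw":4},{"tx":0,"ty":0,"tz":0,"twist":0,"jaw":4}]' | grep -E "tcp|ft"
```

```text
0.075 [280.9 213.1]
0.097 [280.5 205.9]
time: 18.92
tcp_pos: [0.438, 0.0743, 0.0408]
eef_rot: [0.727, 0.686, 0.001, 0.001]
ft_force: [0.6, -0.2, 0.1]
width: 0.0399
grasp_force: 0.0
tcp_pos: [0.4366, 0.0745, 0.0313]
ft_force: [-0.2, -0.6, -0.3]
tcp_pos: [0.4363, 0.0746, 0.0258]
ft_force: [0.6, -0.3, -0.1]
```

```bash

python3 -m handwheel '[{"tx":0,"ty":0,"tz":-0.7,"twist":0,"jaw":4},{"tx":0,"ty":0,"tz":0,"twist":0,"jaw":4}]' | grep -E "tcp|ft"
python3 -m handwheel '[{"tx":0,"ty":0,"tz":-0.6,"twist":0,"jaw":4},{"tx":0,"ty":0,"tz":0,"twist":0,"jaw":4}]' | grep -E "tcp|ft"
python3 -m handwheel '[{"tx":0,"ty":0,"tz":0,"twist":0,"jaw":0.8},{"tx":0,"ty":0,"tz":0,"twist":0,"jaw":0.8},{"tx":0,"ty":0,"tz":0,"twist":0,"jaw":0.8},{"tx":0,"ty":0,"tz":0,"twist":0,"jaw":0.8},{"tx":0,"ty":0,"tz":0,"twist":0,"jaw":0.8},{"tx":0,"ty":0,"tz":0,"twist":0,"jaw":0.8}]'
```

```text
tcp_pos: [0.436, 0.0746, 0.0185]
ft_force: [-0.6, 0.0, -0.4]
tcp_pos: [0.4361, 0.0746, 0.0126]
ft_force: [0.0, 0.5, -0.7]
time: 20.68
tcp_pos: [0.4366, 0.0745, 0.0133]
eef_rot: [0.727, 0.686, 0.0, 0.0]
ft_force: [0.1, 0.1, 2.7]
width: 0.0148
grasp_force: 29.9
```

```bash

python3 -m handwheel '[{"tx":0,"ty":0,"tz":2,"twist":0,"jaw":0.8},{"tx":0,"ty":0,"tz":4,"twist":0,"jaw":0.8},{"tx":0,"ty":0,"tz":4,"twist":0,"jaw":0.8},{"tx":-0.6,"ty":4,"tz":0,"twist":1,"jaw":0.8},{"tx":-0.8,"ty":5,"tz":0,"twist":2,"jaw":0.8},{"tx":-0.8,"ty":5,"tz":0,"twist":2,"jaw":0.8},{"tx":-0.9,"ty":5,"tz":0,"twist":1,"jaw":0.8},{"tx":-0.8,"ty":4,"tz":0,"twist":0,"jaw":0.8}]'
python3 -m handwheel '[{"tx":0,"ty":1,"tz":0,"twist":0,"jaw":0.8},{"tx":0,"ty":0,"tz":0,"twist":0,"jaw":0.8},{"tx":0,"ty":0,"tz":0,"twist":0,"jaw":0.8},{"tx":0,"ty":0,"tz":0,"twist":0,"jaw":0.8}]'
python3 - <<'E'
from h import *
g=r.grab_frame("scene");f=r.grab_frame("top")
c=np.vstack([crop(g,290,90,130,95,5)]);d=crop(f,120,270,100,60,5)
k=np.zeros((475+0,650,3),np.uint8);k[:]=c
o=np.zeros((600,800,3),np.uint8);o[:475,:650]=k
s=crop(f,130,285,80,60,5)[:125+175,:150*1] 
o[300:600,650:800]=s[:300,:150]
cv2.imwrite("pics/s7.png",o)
E
```

```text
time: 21.68
tcp_pos: [0.3967, 0.3063, 0.1128]
eef_rot: [0.69, 0.724, -0.0, -0.0]
ft_force: [-0.4, -0.2, -0.5]
width: 0.0144
grasp_force: 29.9
time: 22.18
tcp_pos: [0.3979, 0.3136, 0.1131]
eef_rot: [0.691, 0.723, -0.0, 0.0]
ft_force: [0.4, 0.5, -1.2]
width: 0.015
grasp_force: 29.9
```

View pics/s7.png

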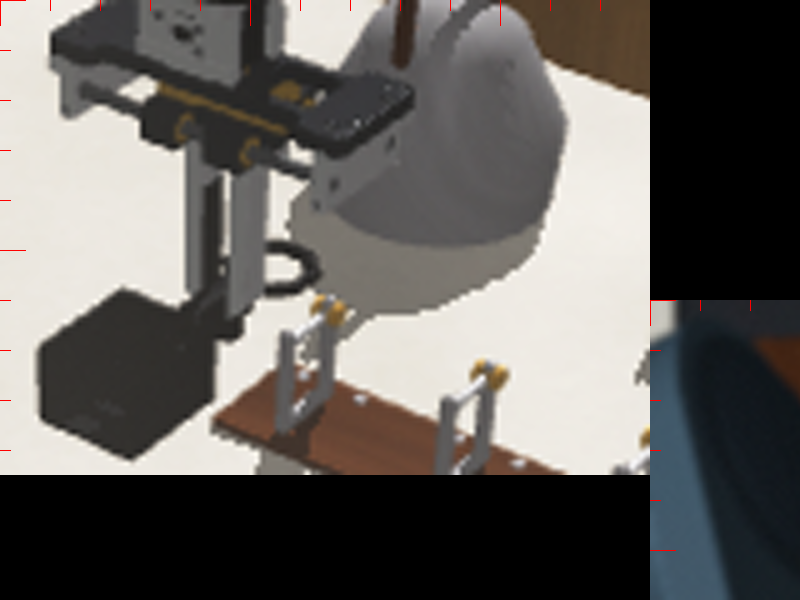

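The ring is visible with its right end at (354,143.6), and the hook2 nose top is at about (347.5,156). Checking those against the prediction.

```bash
python3 - <<'E'
from h import *
g=r.grab_frame("scene")
q=np.array([proj(g,(.396+.027*np.cos(a),.3554+.027*np.sin(a),.122)) for a in np.linspace(0,6.28,73)])
print(q[q[:,0].argmax()],"v range",q[:,1].min(),q[:,1].max(),"u",q[:,0].min(),"c",proj(g,(.396,.3554,.122)))
print("nose",ray(g,347.4,156.2,.072),proj(g,(.394,.3745,.072)),"du/dxyz",proj(g,(.404,.3745,.072)),proj(g,(.394,.3845,.072)))
E
```

```text
[353.9 143.2] v range 136.9 147.8 u 333.7 c [343.8 142.3]
nose [0.3989 0.3702] [346.9 154.9] du/dxyz [349.8 156.2] [349.1 153.4]
```

```bash

python3 -m handwheel '[{"tx":-0.1,"ty":0.9,"tz":-1,"twist":0,"jaw":0.8},{"tx":0,"ty":0,"tz":-2,"twist":0,"jaw":0.8},{"tx":0,"ty":0,"tz":-1,"twist":0,"jaw":0.8},{"tx":0,"ty":0,"tz":0,"twist":0,"jaw":0.8},{"tx":0,"ty":0,"tz":0,"twist":0,"jaw":0.8}]' | grep -E "tcp|ft"
python3 -m handwheel '[{"tx":0,"ty":0,"tz":-0.6,"twist":0,"jaw":0.8},{"tx":0,"ty":0,"tz":0,"twist":0,"jaw":0.8},{"tx":0,"ty":0,"tz":0,"twist":0,"jaw":0.8}]' | grep -E "tcp|ft"
python3 -m handwheel '[{"tx":0,"ty":0,"tz":-0.4,"twist":0,"jaw":0.8},{"tx":0,"ty":0,"tz":0,"twist":0,"jaw":0.8},{"tx":0,"ty":0,"tz":0,"twist":0,"jaw":0.8}]' | grep -E "tcp|ft"
```

```text
tcp_pos: [0.397, 0.3238, 0.0736]
ft_force: [-0.1, 0.2, -1.0]
tcp_pos: [0.3966, 0.3236, 0.0673]
ft_force: [-0.4, 0.8, -1.1]
tcp_pos: [0.3966, 0.3235, 0.0631]
ft_force: [-1.1, 0.3, -0.1]
```

```bash

for k in 1 ; do python3 -m handwheel '[{"tx":0,"ty":0,"tz":-0.5,"twist":0,"jaw":0.8},{"tx":0,"ty":0,"tz":0,"twist":0,"jaw":0.8},{"tx":0,"ty":0,"tz":0,"twist":0,"jaw":0.8}]' | grep -E "tcp|ft"; done
python3 -m handwheel '[{"tx":0,"ty":-0.3,"tz":0,"twist":0,"jaw":0.8},{"tx":0,"ty":0,"tz":0,"twist":0,"jaw":0.8},{"tx":0,"ty":0,"tz":0,"twist":0,"jaw":0.8}]' | grep -E "tcp|ft"
python3 -m handwheel '[{"tx":0,"ty":-0.2,"tz":0,"twist":0,"jaw":0.8},{"tx":0,"ty":0,"tz":0,"twist":0,"jaw":0.8},{"tx":0,"ty":0,"tz":0,"twist":0,"jaw":0.8}]' | grep -E "tcp|ft"
```

```text
tcp_pos: [0.3967, 0.3236, 0.0583]
ft_force: [-0.1, -0.8, 1.7]
tcp_pos: [0.3967, 0.3207, 0.0583]
ft_force: [0.7, 1.9, 0.4]
tcp_pos: [0.3967, 0.3203, 0.0584]
ft_force: [0.4, 9.0, -1.0]
```

```bash

python3 -m handwheel '[{"tx":0,"ty":0.25,"tz":0,"twist":0,"jaw":0.8},{"tx":0,"ty":0,"tz":-0.5,"twist":0,"jaw":0.8},{"tx":0,"ty":0,"tz":0,"twist":0,"jaw":0.8},{"tx":0,"ty":0,"tz":0,"twist":0,"jaw":0.8}]' | grep -E "tcp|ft"
python3 -m handwheel '[{"tx":0,"ty":0,"tz":-0.5,"twist":0,"jaw":0.8},{"tx":0,"ty":0,"tz":0,"twist":0,"jaw":0.8},{"tx":0,"ty":0,"tz":0,"twist":0,"jaw":0.8}]' | grep -E "tcp|ft"
python3 -m handwheel '[{"tx":0,"ty":0,"tz":-0.5,"twist":0,"jaw":0.8},{"tx":0,"ty":0,"tz":0,"twist":0,"jaw":0.8},{"tx":0,"ty":0,"tz":0,"twist":0,"jaw":0.8}]' | grep -E "tcp|ft"
python3 -m handwheel '[{"tx":0,"ty":0,"tz":-0.5,"twist":0,"jaw":0.8},{"tx":0,"ty":0,"tz":0,"twist":0,"jaw":0.8},{"tx":0,"ty":0,"tz":0,"twist":0,"jaw":0.8}]' | grep -E "tcp|ft"
python3 -m handwheel '[{"tx":0,"ty":0,"tz":-0.5,"twist":0,"jaw":0.8},{"tx":0,"ty":0,"tz":0,"twist":0,"jaw":0.8},{"tx":0,"ty":0,"tz":0,"twist":0,"jaw":0.8}]' | grep -E "tcp|ft|wid"
```

```text
tcp_pos: [0.3963, 0.3208, 0.0528]
ft_force: [0.2, 1.3, -0.0]
tcp_pos: [0.3964, 0.3208, 0.0479]
ft_force: [0.3, -0.3, -1.1]
tcp_pos: [0.3964, 0.3209, 0.043]
ft_force: [-0.1, -0.4, -0.4]
tcp_pos: [0.3964, 0.3209, 0.0379]
ft_force: [0.8, -1.3, 0.1]
tcp_pos: [0.3963, 0.3208, 0.0329]
ft_force: [0.8, -1.7, -1.7]
width: 0.0144
```

```bash

python3 -m handwheel '[{"tx":0,"ty":0,"tz":-0.5,"twist":0,"jaw":0.8},{"tx":0,"ty":0,"tz":0,"twist":0,"jaw":0.8},{"tx":0,"ty":0,"tz":0,"twist":0,"jaw":0.8}]' | grep -E "tcp|ft"
python3 -m handwheel '[{"tx":0,"ty":0,"tz":-0.5,"twist":0,"jaw":0.8},{"tx":0,"ty":0,"tz":0,"twist":0,"jaw":0.8},{"tx":0,"ty":0,"tz":0,"twist":0,"jaw":0.8}]' | grep -E "tcp|ft"
python3 -m handwheel '[{"tx":0,"ty":0,"tz":-0.5,"twist":0,"jaw":0.8},{"tx":0,"ty":0,"tz":0,"twist":0,"jaw":0.8},{"tx":0,"ty":0,"tz":0,"twist":0,"jaw":0.8}]' | grep -E "tcp|ft"
python3 -m handwheel '[{"tx":0,"ty":0,"tz":-0.4,"twist":0,"jaw":0.8},{"tx":0,"ty":0,"tz":0,"twist":0,"jaw":0.8},{"tx":0,"ty":0,"tz":0,"twist":0,"jaw":0.8}]' | grep -E "tcp|ft"
cat > asc.py <<'E'
from h import *
import sys
n,x0,y0,w,h=sys.argv[1],*map(int,sys.argv[2:6])
g=r.grab_frame(n);im=np.array(g["pixels"]).astype(int)
gr=im.mean(2)
for v in range(y0,y0+h): print(v,''.join('#' if gr[v,u]<55 else ('r' if im[v,u,0]>im[v,u,2]+25 else ('o' if gr[v,u]<110 else ('+' if gr[v,u]<190 else '.'))) for u in range(x0,x0+w)))
E
python3 asc.py scene 310 135 75 75
```

```text
tcp_pos: [0.396, 0.3206, 0.0276]
ft_force: [1.4, -1.8, -2.9]
tcp_pos: [0.3967, 0.3213, 0.0233]
ft_force: [-0.5, -0.3, -1.6]
tcp_pos: [0.3965, 0.321, 0.0181]
ft_force: [-0.5, 0.3, -0.9]
tcp_pos: [0.3965, 0.321, 0.0141]
ft_force: [0.3, 0.1, -2.0]
135 ##########oooooooo+oooooooooo#####ooooooo+++++++++ooooooooooooooooooooooooo
136 oooooo######ooooooooo+ooooooo######oo#ooooo+++++++++ooooooooooooooooooooooo
137 oooooooo######ooooooooo++ooooor##########ooooo+++++++++oooooooooooooooooooo
138 ooooooo+++o######ooooooooooooo##############ooooo++++ooo++ooooooooooooooooo
139 ooooo++....+o######oooooooooo#################oooooooooooo++++++ooooooooo++
140 oooo++......rrr#######ooooooo#######rrrr########ooooooooooooo++++++++++++++
141 oooo+.......rrrrr########ooo######orrrrro#######oooooooooooooo+++++++++++++
142 oooooo+....+o#orrrrr################rrrr###oo##ooooooooooooooo+++++++++++++
143 ++ooooooo++o####orrrrr############o###rorrr+oooooooooooooooo#o+++++++++++++
144 ...+ooooooo########oorrrr#########oooo##rr+ooooooooooooo+oo##o+++++++++++++
145 .....++oo##############orrr#########ooooroooooooooo
[... 4444 characters left out ...]
#####o++++...................................+++++..........
202 ###################o++++....................................++++...........
203 o#################o++++....................................+++++...........
204 o###############oo+++++....................................++++............
205 o##############o++++++.....................................++++............
206 ##############o+++++++.....................................+...............
207 #############o+++++++......................................................
208 +o##########o+++++++.......................................................
209 +++o######o+++++++++++.....................................................
```

```bash

python3 -m handwheel '[{"tx":0,"ty":0,"tz":0,"twist":0,"jaw":3.5},{"tx":0,"ty":0,"tz":0,"twist":0,"jaw":3.5},{"tx":0,"ty":0,"tz":0,"twist":0,"jaw":3.5},{"tx":0,"ty":0,"tz":2,"twist":0,"jaw":3.5},{"tx":0,"ty":0,"tz":5,"twist":0,"jaw":3.5},{"tx":0,"ty":-2,"tz":5,"twist":0,"jaw":3.5},{"tx":3.2,"ty":-4.5,"tz":0,"twist":-2,"jaw":3.5},{"tx":3.2,"ty":-4.5,"tz":0,"twist":-2,"jaw":3.5}]'
python3 -m handwheel '[{"tx":3.2,"ty":-4.5,"tz":0,"twist":-2,"jaw":3.5},{"tx":3.2,"ty":-4.5,"tz":0,"twist":-0.4,"jaw":3.5},{"tx":3,"ty":-3.5,"tz":0,"twist":0,"jaw":3.5},{"tx":0,"ty":0,"tz":0,"twist":0,"jaw":3.5}]' | grep -E "tim|tcp|eef"
python3 -c "
from h import *
g=r.grab_frame('scene')
print('flat eye',proj(g,(.395,.3628,.022)),'grip',proj(g,(.397,.308,.03)),'gate2 hinge',proj(g,(.393,.4155,.062)),'nose',proj(g,(.3945,.3745,.062)))
for e in((.6817,.1506),(.5572,.129)): print(proj(g,(*e,.022)))"
python3 asc.py scene 325 140 60 50; python3 asc.py scene 320 228 90 45
```

```text
time: 29.38
tcp_pos: [0.4617, 0.2102, 0.1355]
eef_rot: [0.715, 0.699, 0.001, 0.001]
ft_force: [-0.3, -0.6, -0.3]
width: 0.035
grasp_force: 0.0
time: 29.88
tcp_pos: [0.5561, 0.0838, 0.1343]
eef_rot: [0.731, 0.682, 0.0, 0.0]
flat eye [344.1 172. ] grip [332.4 178.7] gate2 hinge [355.4 151.6] nose [347. 158.]
[385.7 258.3]
[337.8 240. ]
140 oooo###############o....++++++++++++++++++++++++++++++++++++
141 ##################o.....++++++++++++++++++++++++++++++++++++
142 #################o.......+++++++++++++++++++++++++++++++++++
143 ################+........+++++++++++++++++++++++++++++++++++
144 ###############+..........++++++++++++++++++++++++++++++++++
145 ############ooo+..........++++++++++++++++++++++++++++++++++
146 ##########oooo++...........+++++++++++++++++++++++++++++++++
147 ooo#######oo+oo+...........+++++++++++++++++++++++++++++++++
148 ooo#######o+ooo+............+++++++++++++++++++++++++++++++.
149 ++o#######o++oo+............rr+.+++++++++++++++++++++++++...
150 +oo#######oo+oo+...........rrr++rr+++++++++++++++++++++.....
151 +oo#######o++oo+...........rrrorrrr++++++++++
[... 6060 characters left out ...]
oooo##############o................
266 ##o++.............................................+ooooooo##############o.................
267 ##+............................o+................oooooooo####oo+ooooooo...................
268 #o+..........................+oooo+............+ooooooo######+....+++++++.................
269 #o+.........................+oo##ooo+.........+ooooooo######o+......+++++.................
270 #o+........................+oo#####oo+.......+ooooooo######o+.........+++.................
271 #o+.......................ooo#######ooo+....+ooooooo#######+..........+++.................
272 #o+.....................+ooo##########oo+..oooooooo#######o...........+++.............rrrr
```

Scoop C is down and the hook2 gate looks shut. Scoop B is unmoved, so I'll grip it.

```bash

python3 -m handwheel '[{"tx":-0.1,"ty":0.2,"tz":-4,"twist":0,"jaw":3.5},{"tx":0,"ty":0,"tz":-4,"twist":0,"jaw":3.5},{"tx":0,"ty":0,"tz":-2,"twist":0,"jaw":3.5},{"tx":0,"ty":0,"tz":-1,"twist":0,"jaw":3.5},{"tx":0,"ty":0,"tz":-0.6,"twist":0,"jaw":3.5},{"tx":0,"ty":0,"tz":0,"twist":0,"jaw":3.5}]'
python3 -m handwheel '[{"tx":0,"ty":0,"tz":-0.4,"twist":0,"jaw":3.5},{"tx":0,"ty":0,"tz":0,"twist":0,"jaw":0.8},{"tx":0,"ty":0,"tz":0,"twist":0,"jaw":0.8},{"tx":0,"ty":0,"tz":0,"twist":0,"jaw":0.8},{"tx":0,"ty":0,"tz":0,"twist":0,"jaw":0.8},{"tx":0,"ty":0,"tz":0,"twist":0,"jaw":0.8},{"tx":0,"ty":0,"tz":0,"twist":0,"jaw":0.8}]'
```

```text
time: 30.78
tcp_pos: [0.5541, 0.0881, 0.0188]
eef_rot: [0.73, 0.684, 0.0, 0.0]
ft_force: [1.1, 0.4, 0.1]
width: 0.0351
grasp_force: 0.0
time: 31.65
tcp_pos: [0.5538, 0.088, 0.0144]
eef_rot: [0.73, 0.684, 0.0, 0.0]
ft_force: [0.1, 0.2, 2.1]
width: 0.0145
grasp_force: 29.9
```

```bash

python3 -m handwheel '[{"tx":0,"ty":0,"tz":2,"twist":0,"jaw":0.8},{"tx":0,"ty":0,"tz":4,"twist":0,"jaw":0.8},{"tx":-0.4,"ty":0,"tz":4,"twist":0,"jaw":0.8},{"tx":-1,"ty":4,"tz":0,"twist":1.2,"jaw":0.8},{"tx":-1,"ty":5,"tz":0,"twist":2,"jaw":0.8},{"tx":-1,"ty":5,"tz":0,"twist":2,"jaw":0.8},{"tx":-1,"ty":5,"tz":0,"twist":1,"jaw":0.8},{"tx":-1,"ty":4,"tz":0,"twist":0,"jaw":0.8}]'
python3 -m handwheel '[{"tx":0,"ty":1,"tz":0,"twist":0,"jaw":0.8},{"tx":0,"ty":0,"tz":0,"twist":0,"jaw":0.8},{"tx":0,"ty":0,"tz":0,"twist":0,"jaw":0.8},{"tx":0,"ty":0,"tz":0,"twist":0,"jaw":0.8}]'
python3 - <<'E'
from h import *
g=r.grab_frame("scene");p=r.get_state()["tcp_pos"]
q=np.array([proj(g,(p[0]-.0018+.027*np.cos(a),p[1]+.041+.027*np.sin(a),p[2]+.009)) for a in np.linspace(0,6.28,73)])
print(p,q[q[:,0].argmax()],"v range",q[:,1].min(),q[:,1].max(),"u",q[:,0].min(),"nose",proj(g,(.498,.3785,.072)))
E
python3 asc.py scene 355 140 50 40
```

```text
time: 32.65
tcp_pos: [0.4989, 0.32, 0.1153]
eef_rot: [0.691, 0.723, 0.0, 0.0]
ft_force: [-0.2, 0.1, -1.6]
width: 0.0146
grasp_force: 29.9
time: 33.15
tcp_pos: [0.5, 0.3269, 0.1142]
eef_rot: [0.692, 0.722, -0.0, 0.0]
ft_force: [0.1, -0.5, -1.8]
width: 0.0151
grasp_force: 29.9
[0.49993828 0.3270741  0.1142125 ] [388.5 154.4] v range 147.8 159.3 u 367.6 nose [378.8 168.1]
140 +++++++ooooo###o+oooooooo++++++++++oooooooo+......
141 +++++++oooo####o+oooooooo+++++++++++oooooo+.......
142 ++++++++ooo####o+oooooooo++++++++++ooooo++........
143 +++++++oooo####oooooooooo++++++++++oooo++.........
144 +++++++oooo####+ooooooooo+++++++++++++++..........
145 +++++++oooo####+ooooooooo+++++++++++..............
146 ++++++++ooo####++ooooooo+++++++++.................
147 ++++++++ooo###o+oooooooo++++++++..................
148 +++++++oooo###o+oooooooooo+++.....................
149 +++++++oooo###o+ooooooooooo.......................
150 o+rr+++oooo###o+oooooooo###oo+....................
151 orrrr+ooooo###ooooooooooo#####o+..................
152 rrrrr.+oooo####oooooooo+.++o###o+.................
153 rrrrr++oo
[... 771 characters left out ...]
#######o+...........++orrr..............
168 #################o+..........+oooor...............
169 ################o+.....+++..+++ooo................
170 ##############oo+......ooo+++.+ooo................
171 ##############orr......oooo+..+oo+................
172 ##############rrrrr...+ooo+...+oo+................
173 ##############orrrrrrr+ooo+...+oo+................
174 ##############rrrrrrrrrooo....+oo+................
175 ##############rrrrrrrrrooor...ooo+................
176 ##############rrrrrrrroooorrr.ooo+................
177 ##############rrrrrrrroooo++rrooo+................
178 ##############rrrrrrrroooo+rrrooor................
179 ##############rrrrrrrroooorrrrooorrrr.............
```

```bash

python3 -m handwheel '[{"tx":0,"ty":0.1,"tz":-2,"twist":0,"jaw":0.8},{"tx":0,"ty":0,"tz":-2,"twist":0,"jaw":0.8},{"tx":0,"ty":0,"tz":-0.5,"twist":0,"jaw":0.8},{"tx":0,"ty":0,"tz":0,"twist":0,"jaw":0.8},{"tx":0,"ty":0,"tz":-0.6,"twist":0,"jaw":0.8},{"tx":0,"ty":0,"tz":0,"twist":0,"jaw":0.8},{"tx":0,"ty":0,"tz":0,"twist":0,"jaw":0.8}]' | grep -E "tcp|ft"
python3 -m handwheel '[{"tx":0,"ty":0,"tz":-0.5,"twist":0,"jaw":0.8},{"tx":0,"ty":0,"tz":0,"twist":0,"jaw":0.8},{"tx":0,"ty":0,"tz":0,"twist":0,"jaw":0.8}]' | grep -E "tcp|ft"
python3 -m handwheel '[{"tx":0,"ty":-0.2,"tz":0,"twist":0,"jaw":0.8},{"tx":0,"ty":0,"tz":0,"twist":0,"jaw":0.8},{"tx":0,"ty":0,"tz":0,"twist":0,"jaw":0.8}]' | grep -E "tcp|ft"
```

```text
tcp_pos: [0.4998, 0.3292, 0.0635]
ft_force: [0.0, 0.5, -1.3]
tcp_pos: [0.4999, 0.3291, 0.0584]
ft_force: [-0.0, -0.0, -0.7]
tcp_pos: [0.4996, 0.3269, 0.0582]
ft_force: [0.5, -0.1, -0.6]
```

```bash

python3 -m handwheel '[{"tx":0,"ty":-0.15,"tz":0,"twist":0,"jaw":0.8},{"tx":0,"ty":0,"tz":0,"twist":0,"jaw":0.8},{"tx":0,"ty":0,"tz":0,"twist":0,"jaw":0.8}]' | grep -E "tcp|ft"
python3 -m handwheel '[{"tx":0,"ty":-0.15,"tz":0,"twist":0,"jaw":0.8},{"tx":0,"ty":0,"tz":0,"twist":0,"jaw":0.8},{"tx":0,"ty":0,"tz":0,"twist":0,"jaw":0.8}]' | grep -E "tcp|ft"
```

```text
tcp_pos: [0.4995, 0.3264, 0.0582]
ft_force: [-0.0, 4.7, -1.8]
tcp_pos: [0.4995, 0.3262, 0.0583]
ft_force: [0.1, 10.2, -1.8]
```

Nose contact at y≈0.3264. I'll back off 2.5 mm and push down.

```bash

python3 -m handwheel '[{"tx":0,"ty":0.25,"tz":0,"twist":0,"jaw":0.8},{"tx":0,"ty":0,"tz":-0.5,"twist":0,"jaw":0.8},{"tx":0,"ty":0,"tz":-0.5,"twist":0,"jaw":0.8},{"tx":0,"ty":0,"tz":0,"twist":0,"jaw":0.8}]' | grep -E "tcp|ft"
python3 -m handwheel '[{"tx":0,"ty":0,"tz":-0.5,"twist":0,"jaw":0.8},{"tx":0,"ty":0,"tz":-0.5,"twist":0,"jaw":0.8},{"tx":0,"ty":0,"tz":0,"twist":0,"jaw":0.8}]' | grep -E "tcp|ft"
python3 -m handwheel '[{"tx":0,"ty":0,"tz":-0.5,"twist":0,"jaw":0.8},{"tx":0,"ty":0,"tz":-0.5,"twist":0,"jaw":0.8},{"tx":0,"ty":0,"tz":0,"twist":0,"jaw":0.8}]' | grep -E "tcp|ft"
python3 -m handwheel '[{"tx":0,"ty":0,"tz":-0.5,"twist":0,"jaw":0.8},{"tx":0,"ty":0,"tz":-0.5,"twist":0,"jaw":0.8},{"tx":0,"ty":0,"tz":-0.4,"twist":0,"jaw":0.8},{"tx":0,"ty":0,"tz":0,"twist":0,"jaw":0.8}]' | grep -E "tcp|ft"
python3 asc.py scene 345 150 50 45
```

```text
tcp_pos: [0.4995, 0.3264, 0.0476]
ft_force: [1.4, 3.0, -1.3]
tcp_pos: [0.4994, 0.3264, 0.0376]
ft_force: [1.0, 1.6, -1.1]
tcp_pos: [0.4992, 0.3262, 0.0273]
ft_force: [0.4, 0.5, -1.7]
tcp_pos: [0.4995, 0.3267, 0.0144]
ft_force: [-0.8, 1.9, 2.9]
150 ooooo+o######oooooooooo+ooooo#####o#####ooo+......
151 oo++...r########ooooooooooooo##############ooo+...
152 o++....rroo#######oooooooooo#################ooo++
153 +........+rrr########ooooooo#######orrr#########oo
154 oo+.....++rrrrro########ooo#######rrrrro########oo
155 oooo+..++o###rrrrr################rrrrroor.+o##ooo
156 ooooooooo######rrrrr#################rorrr...ooooo
157 +ooooooo##########o#rrr############oo##ro+..+ooooo
158 .oooooo###############rrr##########ooooroo++oooooo
159 .ooo..o#########rr####o+orrr#########ooooooooooooo
160 +ooo.++o#######ooo###oo####rrr##########oooooooooo
161 +ooo.++o#######rooo#oo########rrr#######oooooooooo
162 +ooor.+o#######roooo############rrr#####oooooooooo
163 +ooorrr+#######roooo##############orr+o##ooooooooo
164 oooor++roo#####roooo#########or#####+..o##oooooooo
165 oooor++rroooo##ooooo#######
[... 918 characters left out ...]
rrrrroooo###roooooooo#oooo##oooorrrrrr..
183 ++++++oo###rrrrooo#####ooooooooroooo###ooorrrrrr+r
184 +++++++++oo##rrooo#####oooooooorooooo#####rrrrrrrr
185 +.+++++..++oo#oooo#####oooooooorooo+o####rrrrrrrrr
186 .++++......++ooooo#####oooooooorooo+o##o#rrrrrrrrr
187 ++++.........++ooo#####oooooooorooooo#o#rrrrrrrrrr
188 +++...........+ooo#####ooooooooroooo#o##rrrrrrrrrr
189 ..............+ooo####ooooooooo#oooo###rrrrrrrrrrr
190 ..............+ooo###ooooooooo#########rrrrrrrrrrr
191 ...............ooo##oooooooooo#########rrrrrrrrrrr
192 .+oo+..........+o##ooooooooooo#########rrrrrrrrrrr
193 +o###o+........+###oo##ooooo++oo#######rrrrrrrrrrr
194 #######oo+....+###oo###ooo++.+++oo####rrrrrrrrrrrr
```

```bash

python3 -m handwheel '[{"tx":0,"ty":0,"tz":0,"twist":0,"jaw":3.5},{"tx":0,"ty":0,"tz":0,"twist":0,"jaw":3.5},{"tx":0,"ty":0,"tz":0,"twist":0,"jaw":3.5},{"tx":0,"ty":0,"tz":2,"twist":0,"jaw":3.5},{"tx":0,"ty":0,"tz":5,"twist":0,"jaw":3.5},{"tx":0,"ty":-2,"tz":5,"twist":0,"jaw":3.5},{"tx":3.6,"ty":-4,"tz":0,"twist":-2,"jaw":3.5},{"tx":3.6,"ty":-4,"tz":0,"twist":-2,"jaw":3.5}]' | grep tim
python3 -m handwheel '[{"tx":3.6,"ty":-4,"tz":0,"twist":-2,"jaw":3.5},{"tx":3.6,"ty":-4,"tz":0,"twist":-1,"jaw":3.5},{"tx":3.5,"ty":-3.7,"tz":0,"twist":0,"jaw":3.5},{"tx":0,"ty":0,"tz":0,"twist":0,"jaw":3.5},{"tx":0,"ty":0,"tz":0,"twist":0,"jaw":3.5}]' | grep -E "tim|tcp|eef"
python3 asc.py scene 340 160 50 35; python3 asc.py scene 340 245 65 30;python3 asc.py scene 340 150 12 15
```

```text
time: 38.42
time: 39.05
tcp_pos: [0.6784, 0.1099, 0.135]
eef_rot: [0.734, 0.679, 0.0, 0.0]
160 ...++oo+oooooooooooooooooooooooo##################
161 ..+ooooooooooooooooooooooooooooooo################
162 +ooooooooooooooooooooooooooooooooooo##############
163 ooooooooooooooooooooooooooooooooooooooo###########
164 #oooooooooooooooooooooooooooooooooooooooooooooo###
165 ###oooooooooooooooooooooooooooooooooooo+++oooooo##
166 ####ooooooooooooooooo++ooooooo##ooooooo+++ooooo###
167 ######oooooo#o#oooooo+++ooooooo###ooooo+++ooooo###
168 oo###############oooooo+++oo++o####oooooooooooo###
169 oooo###############oooooo+++o++oo#ooooooooooooo###
170 +++oo###############ooooooo+++ooooooooooooooooo###
171 ++++ooo####oooo#######ooooooo+++o+ooooooooooooo###
172 ro+++ooooooooooo########oooooo+++oooooooooooooo###
173 rr++++oooooooooooo########oooooo++ooooooooooooo###
174 or+++o+ooooooooooor########ooooooooo++ooooooooo###
175 #o+++oooooo+ooooorrrr########oooooooo+++ooooooo###
176 #o+++oooooooooorrrrrrrr#######oooooooo+++ooooo#orr
177 #o+++ooooooooorrrrrrrrrrr#######oooooooo+++ooorrro
178 #o+++oooooooooo
[... 2570 characters left out ...]
#+....+++++++............
269 ........+oo##ooo+.........+ooooooo######o+......+++++............
270 .......+oo#####oo+.......+ooooooo######o+.........+++............
271 ......ooo#######ooo+....+ooooooo#######+..........+++............
272 ....+ooo##########oo+..oooooooo#######o...........+++............
273 ...+oo#############oooooooooo#########o............+++.........rr
274 ..+oo################ooooooo##########o...........++++.......rrrr
150 ............
151 ............
152 ............
153 ............
154 ............
155 ............
156 ......++..+o
157 ......ooo+oo
158 ......oooooo
159 .....+oooooo
160 ...+ooo+oooo
161 ..+ooooooooo
162 +ooooooooooo
163 oooooooooooo
164 #ooooooooooo
```

```bash

python3 -m handwheel '[{"tx":0,"ty":-0.1,"tz":-4,"twist":0,"jaw":3.5},{"tx":0,"ty":0,"tz":-4,"twist":0,"jaw":3.5},{"tx":0,"ty":0,"tz":-2,"twist":0,"jaw":3.5},{"tx":0,"ty":0,"tz":-1,"twist":0,"jaw":3.5},{"tx":0,"ty":0,"tz":-0.6,"twist":0,"jaw":3.5},{"tx":0,"ty":0,"tz":0,"twist":0,"jaw":3.5}]'
python3 -m handwheel '[{"tx":0,"ty":0,"tz":-0.5,"twist":0,"jaw":3.5},{"tx":0,"ty":0,"tz":0,"twist":0,"jaw":0.8},{"tx":0,"ty":0,"tz":0,"twist":0,"jaw":0.8},{"tx":0,"ty":0,"tz":0,"twist":0,"jaw":0.8},{"tx":0,"ty":0,"tz":0,"twist":0,"jaw":0.8},{"tx":0,"ty":0,"tz":0,"twist":0,"jaw":0.8},{"tx":0,"ty":0,"tz":0,"twist":0,"jaw":0.8}]'
```

```text
time: 39.95
tcp_pos: [0.6792, 0.1086, 0.019]
eef_rot: [0.734, 0.679, 0.0, 0.0]
ft_force: [-1.0, 0.1, -0.2]
width: 0.0349
grasp_force: 0.0
time: 40.83
tcp_pos: [0.6787, 0.1085, 0.0134]
eef_rot: [0.734, 0.679, 0.0, 0.0]
ft_force: [-0.0, 0.2, 0.7]
width: 0.0142
grasp_force: 29.8
```

```bash

python3 -m handwheel '[{"tx":0,"ty":0,"tz":2,"twist":0,"jaw":0.8},{"tx":0,"ty":0,"tz":4,"twist":0,"jaw":0.8},{"tx":-0.5,"ty":0,"tz":4,"twist":0,"jaw":0.8},{"tx":-1.4,"ty":4,"tz":0,"twist":1.5,"jaw":0.8},{"tx":-1.4,"ty":5,"tz":0,"twist":2,"jaw":0.8},{"tx":-1.4,"ty":5,"tz":0,"twist":2,"jaw":0.8},{"tx":-1.4,"ty":4,"tz":0,"twist":1.5,"jaw":0.8},{"tx":-1.4,"ty":4,"tz":0,"twist":0,"jaw":0.8}]' | grep -E "tim|wid"
python3 -m handwheel '[{"tx":0,"ty":0.4,"tz":0,"twist":0,"jaw":0.8},{"tx":0,"ty":0,"tz":0,"twist":0,"jaw":0.8},{"tx":0,"ty":0,"tz":0,"twist":0,"jaw":0.8},{"tx":0,"ty":0,"tz":0,"twist":0,"jaw":0.8}]'
python3 - <<'E'
from h import *
g=r.grab_frame("scene");p=r.get_state()["tcp_pos"]
q=np.array([proj(g,(p[0]-.0018+.027*np.cos(a),p[1]+.042+.027*np.sin(a),p[2]+.009)) for a in np.linspace(0,6.28,73)])
print(p,q[q[:,0].argmax()],"v range",q[:,1].min(),q[:,1].max(),"u",q[:,0].min(),"nose",proj(g,(.602,.384,.072)))
E
python3 asc.py scene 390 152 50 40
```

```text
time: 41.82
width: 0.0146
time: 42.32
tcp_pos: [0.6041, 0.3315, 0.1133]
eef_rot: [0.692, 0.722, -0.0, 0.0]
ft_force: [0.3, -0.2, -1.2]
width: 0.0147
grasp_force: 29.8
[0.60399782 0.33159906 0.11320164] [424.3 168.6] v range 161.4 173.8 u 402.5 nose [413.2 181.9]
152 .........ooooo##o...ooooooo+...rrrrroo##oooooooooo
153 .........oooo###o...oooooo++...rrrrrrrrooooooooooo
154 .........oooo###+...oooooo+....rrrrrrrrrrooooooooo
155 .........oooo###+..+oooooo+...rrrrrrrrrrroooooooor
156 ........+oooo###+..ooooooo+...rrrrrrrrrrrooooooorr
157 ........+oooo##o...ooooooo+...+rrrrrrrrrooooooorrr
158 ........+oooo##o..+ooooooo+...+++orrrrrroooooorrrr
159 ........+oooo##o..+ooooooo+...+++++orrrrooooorrrrr
160 ........+ooo###o..+oooooo++..+++++++++rrrrrorrrrrr
161 ........oooo###+..ooooooo+...+++++++++++orrrrrrrrr
162 .......+oooo###+..+oooooo++.++++++++++++++orrrrrrr
163 rr......oooo###++ooooooooooooo+++++++++++++++orrrr
164 rr......oooo###oo#oooooooo####oo+++++++++++++++orr
165 rr.....+oooo###o##oooooooo#####oo+++++++++++++++++
166 rr.....+oooo######oooooo++.oo###o+++++++++++++++++
167 r......+
[... 662 characters left out ...]
o#####ooo.........r..+rrrr..............
180 ##################+...........++rrrr..............
181 ############o#####+..........++oorr...............
182 ##################+.........++ooo.................
183 #################o.....+++.+++ooo.................
184 ################o.....+oo+++.+oo+.................
185 ################o.....+ooo+..ooo+.................
186 ################orr...+oo+...ooo+.................
187 #################rrrr.ooo+...ooo+.................
188 ################rrrrrrooo+..+ooo..................
189 ################rrrrrrooo+..+ooo..................
190 ################rrrrrrooorrr+oo+..................
191 ################rrrrrroooorrooo+..................
```

```bash

python3 -m handwheel '[{"tx":0,"ty":0.2,"tz":-2,"twist":0,"jaw":0.8},{"tx":0,"ty":0,"tz":-2,"twist":0,"jaw":0.8},{"tx":0,"ty":0,"tz":-0.4,"twist":0,"jaw":0.8},{"tx":0,"ty":0,"tz":0,"twist":0,"jaw":0.8},{"tx":0,"ty":0,"tz":-0.6,"twist":0,"jaw":0.8},{"tx":0,"ty":0,"tz":0,"twist":0,"jaw":0.8},{"tx":0,"ty":0,"tz":0,"twist":0,"jaw":0.8}]' | grep -E "tcp|ft"
python3 -m handwheel '[{"tx":0,"ty":0,"tz":-0.5,"twist":0,"jaw":0.8},{"tx":0,"ty":0,"tz":0,"twist":0,"jaw":0.8},{"tx":0,"ty":0,"tz":0,"twist":0,"jaw":0.8}]' | grep -E "tcp|ft"
python3 -m handwheel '[{"tx":0,"ty":-0.3,"tz":0,"twist":0,"jaw":0.8},{"tx":0,"ty":0,"tz":0,"twist":0,"jaw":0.8},{"tx":0,"ty":0,"tz":0,"twist":0,"jaw":0.8}]' | grep -E "tcp|ft"
python3 -m handwheel '[{"tx":0,"ty":-0.15,"tz":0,"twist":0,"jaw":0.8},{"tx":0,"ty":0,"tz":0,"twist":0,"jaw":0.8},{"tx":0,"ty":0,"tz":0,"twist":0,"jaw":0.8}]' | grep -E "tcp|ft"
```

```text
tcp_pos: [0.6037, 0.3346, 0.0635]
ft_force: [0.6, 0.3, -0.4]
tcp_pos: [0.6038, 0.3346, 0.0585]
ft_force: [0.5, -0.6, -0.3]
tcp_pos: [0.6037, 0.3314, 0.0583]
ft_force: [0.7, -0.5, 0.7]
tcp_pos: [0.6036, 0.331, 0.0583]
ft_force: [0.7, 4.8, 0.0]
```

Contact at y≈0.331. I'll ease off and push down.

```bash

python3 -m handwheel '[{"tx":0,"ty":0.1,"tz":0,"twist":0,"jaw":0.8},{"tx":0,"ty":0,"tz":-0.5,"twist":0,"jaw":0.8},{"tx":0,"ty":0,"tz":-0.5,"twist":0,"jaw":0.8},{"tx":0,"ty":0,"tz":0,"twist":0,"jaw":0.8}]' | grep -E "tcp|ft"
python3 -m handwheel '[{"tx":0,"ty":0,"tz":-0.5,"twist":0,"jaw":0.8},{"tx":0,"ty":0,"tz":-0.5,"twist":0,"jaw":0.8},{"tx":0,"ty":0,"tz":0,"twist":0,"jaw":0.8}]' | grep -E "tcp|ft"
python3 -m handwheel '[{"tx":0,"ty":0,"tz":-0.5,"twist":0,"jaw":0.8},{"tx":0,"ty":0,"tz":-0.5,"twist":0,"jaw":0.8},{"tx":0,"ty":0,"tz":0,"twist":0,"jaw":0.8}]' | grep -E "tcp|ft"
python3 -m handwheel '[{"tx":0,"ty":0,"tz":-0.5,"twist":0,"jaw":0.8},{"tx":0,"ty":0,"tz":-0.5,"twist":0,"jaw":0.8},{"tx":0,"ty":0,"tz":-0.4,"twist":0,"jaw":0.8},{"tx":0,"ty":0,"tz":0,"twist":0,"jaw":0.8}]' | grep -E "tcp|ft"
python3 -m handwheel '[{"tx":0,"ty":0,"tz":0,"twist":0,"jaw":3.5},{"tx":0,"ty":0,"tz":0,"twist":0,"jaw":3.5},{"tx":0,"ty":0,"tz":0,"twist":0,"jaw":3.5},{"tx":0,"ty":0,"tz":2,"twist":0,"jaw":3.5},{"tx":0,"ty":0,"tz":5,"twist":0,"jaw":3.5},{"tx":0,"ty":0,"tz":6,"twist":0,"jaw":3.5},{"tx":0,"ty":0,"tz":6,"twist":0,"jaw":3.5},{"tx":0,"ty":-4,"tz":6,"twist":0,"jaw":3.5}]' | grep -E "tim|tcp|ft"
python3 -m handwheel '[{"tx":0,"ty":-6,"tz":0,"twist":0,"jaw":3.5},{"tx":0,"ty":-6,"tz":0,"twist":0,"jaw":3.5},{"tx":-4,"ty":-5,"tz":0,"twist":0,"jaw":3.5},{"tx":-4,"ty":-5,"tz":0,"twist":0,"jaw":3.5},{"tx":-4,"ty":-5,"tz":0,"twist":0,"jaw":3.5},{"tx":-4,"ty":-5,"tz":0,"twist":0,"jaw":3.5},{"tx":-4,"ty":-5,"tz":0,"twist":0,"jaw":3.5},{"tx":0,"ty":0,"tz":0,"twist":0,"jaw":3.5}]' | grep -E "tim|tcp"
python3 - <<'E'
from h import *
g=r.grab_frame("scene");f=r.grab_frame("top")
o=np.zeros((600,800,3),np.uint8)
o[:360,:520]=crop(g,320,135,130,90,4);o[360:600,:800]=crop(g,60,230,200,60,4)
o[:360,520:]=crop(f,135,205,70,90,4);cv2.imwrite("pics/s8.png",o)
E
```

```text
tcp_pos: [0.6034, 0.3309, 0.0474]
ft_force: [0.8, 2.4, -0.8]
tcp_pos: [0.6033, 0.3309, 0.0374]
ft_force: [0.6, 3.3, -0.9]
tcp_pos: [0.6033, 0.3308, 0.0272]
ft_force: [1.7, 2.5, -2.3]
tcp_pos: [0.6032, 0.331, 0.0136]
ft_force: [0.7, 4.8, -0.6]
time: 47.18
tcp_pos: [0.6036, 0.2975, 0.2609]
ft_force: [-0.1, -0.4, 0.3]
time: 48.18
tcp_pos: [0.407, -0.0702, 0.2577]
```

View pics/s8.png

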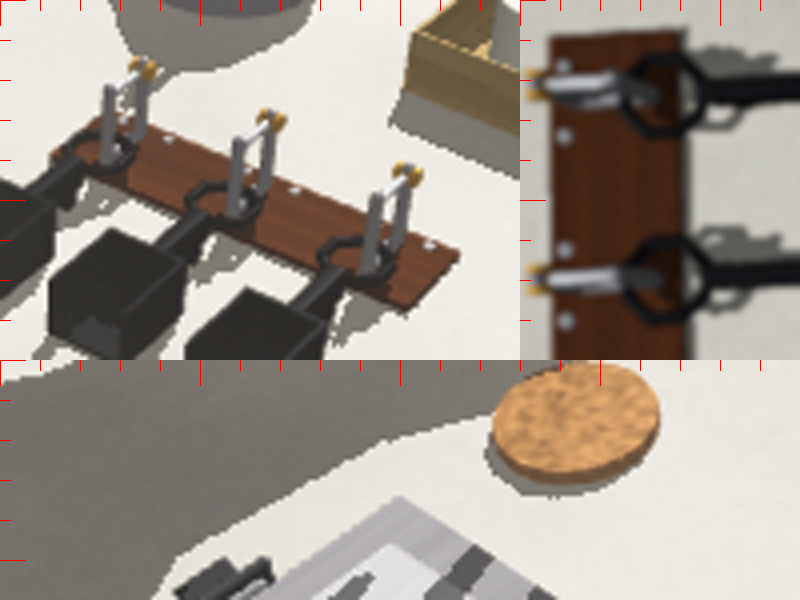

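The picture shows all three eyes round their noses, at about (345,172), (377,185) and (408,198), lying flat with the gates up. The lid corner is at (160,264), the height of a shut lid, and the robot is clear. Handing in.

```bash
python3 -c "
from cell import r
print(r.finish_job())"
```

```text
the job is handed in; nothing more can be done
None
```

I've handed the job in at about 48 s: the one tea tin present is in the caddy with the lid held shut after the press, and all three scoops are clipped to their own hooks and lying flat with the gates shut; no verdict came back.

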